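Unstack the cups onto their saucers

ROBOT

A 6-joint arm with a two-finger parallel gripper is mounted at the origin on a cart in front of the work surface, level with it; the furniture and walls round the work are solid. World frame = base frame: x ahead of the robot, y to its left, z up, the work surface at z = 0. Lengths are in m, angles in degrees, forces in N, time in s.
With the tool pointing down it reaches from about 0.375 to 0.9 m from the base axis. Payload 3.1 kg.
Tool frame: the origin (TCP) lies at the very end of the fingers, on their centre line; the grasp point (between the pads) lies 19 mm behind it (bot.hold_point_z is the z of the grasp point in the tool frame, in m); z points along the fingers, y is the line along which they close (so a half turn about z gives the same grasp; the last joint's range is limited). The gripper opens to 87 mm and grips with 3 to 60 N. Pads are 19 mm wide; open, the fingers measure 117 mm over their backs; the gripper's body (75 mm by 190 mm) begins 51 mm behind the grasp point.
Start: joints at [-83.451, 30.224, 82.088, -0, 67.689, -10.227], TCP at [0.18, -0.598, 0.187] pointing down, gripper open.
Joint ranges: [-176.69, 176.69], [-43.24, 126.21], [12.49, 139.97], [-82, 262], [0, 151.66], [-163.58, 163.58]. Speed limits (degrees/s): [159.86, 159.86, 180, 180, 180, 180].

INTERFACE

Orientations are given as a 3x3 rotation matrix whose columns are the frame's x, y, z axes.
In Python, from rig import bot, capture, camera_model gives the robot as it stands.
- The arm moves only by the tool apply_moves, never from a script. Its argument "plan" is text: rows parted by semicolons, each of 6 numbers parted by spaces: the shift along the tool's x, y, z in units of 0.05 m (1.0 is 0.05 m), then the turn, a rotation vector about the tool's x, y, z in units of 360 degrees (1.0 is 360 degrees). In form: dx dy dz ax ay az; .... A call has 1 to 10 rows; each row shifts and turns the commanded pose from where the row before left it, along the tool's axes as they then stand; what a row does not reach is not made up. A row lasts 1/12 s, in which the tool goes at most 41.7 mm and 7.16 degrees, less where a joint would pass 70% of its speed; a pose out of reach is approached as far as the arm can. A call with a number of a shift or a turn outside -1 to 1 is refused whole. A call with a gripper value outside its range is refused whole. "gripper" is the gripper command: -1 is shut, 1 is fully open, values between are in proportion, set as the call begins (left out, the last holds). The fingers move at their own pace and stop on an object; the grip force is fixed at half the most. Time passes only in rows, so rows that do not move let the fingers close. It gives the time, the measured TCP pose, the force, the opening and the grip force at its end, in the units of the state.
- bot.read_state(): the state, without advancing time (a new reading comes with each control period).
- capture(name): name is "scene" or "side" or "wrist"; returns the picture (384x512x3 uint8, red, green, blue); there is no depth.
- camera_model(name): a dict with "vertical_fov" (degrees; the focal length in pixels is half the picture's height over the tangent of half this angle, whatever the lens; pixels are square), "cx", "cy" (the principal point, pixels), "position" and "rotation" of the camera in the world; the wrist camera has in their place "hand_eye" (4x4, takes a point from camera to tool coordinates, whose origin is the TCP and whose axes are the flange's). Camera axes: x right, y down, z forward; pixel columns grow to the right and rows downward; lengths in m; the calibration is good to about 2 mm. The wrist camera is an equidistant fisheye: a pixel r from the principal point sees the ray r / f radians off the axis. A picture is of the moment at which its call begins: read the wrist's pose just before it. camera_model takes no time and is no camera call.
- bot.hand_in(): hands the job in; it is judged then, once.
The state is a dict: "time_s": time; "joint_positions": joint angles; "qvel": joint speeds; "tau": joint torques, N m; "position": TCP position; "tcp_rot": TCP orientation; "force": force on the tool from outside, world axes, zero at the start; "moment": the same for the moment, N m; "opening": opening from 0.0 (shut) to 1.0 (fully open); "grasp_force": force on a finger pad.
Only numpy, scipy, OpenCV 4.12 (cv2) and the standard library are available. Lean on these libraries where they do the work, as an engineer would, in place of code of your own. Each camera call takes 0.05 s, during which the arm holds its last target. There are 200 camera calls.

TASK

Lay out the coffee service: take the stack of four cups apart and set each cup gently and upright on the saucer of its own size (the smallest cup on the smallest saucer, and so on up to the largest), with its foot standing flat in the well in the middle of the saucer. Leave the saucers where they have been laid out, do not tip or drop a cup, and do not disturb the red jigger or the powder jar.

Things in the scene. Friction and masses are not known exactly. Their poses are not given: they have to be found in the camera images.
- cup_1: Smallest of four stacking cups, grey-green stoneware, cream inside: 54 mm tall, rim 48 mm across (upright band down to 14 mm below the rim, wall 3 mm), foot 40 mm across. Origin: centre of underside, z up, x towards the handle, which reaches 42 mm from the axis, is 7 mm thick, 23 to 50 mm up. About 90 g. Starts nested in the next larger cup, underside 34 mm above that cup's.
- cup_2: Second smallest of four stacking cups, grey-green stoneware, cream inside: 56 mm tall, rim 54 mm across (upright band down to 14 mm below the rim, wall 3 mm), foot 41 mm across. Origin: centre of underside, z up, x towards the handle, which reaches 46.5 mm from the axis, is 7 mm thick, 25 to 52 mm up. About 110 g. Starts nested in the next larger cup, underside 37 mm above that cup's.
- cup_3: Second largest of four stacking cups, grey-green stoneware, cream inside: 59 mm tall, rim 60 mm across (upright band down to 14 mm below the rim, wall 3 mm), foot 42 mm across. Origin: centre of underside, z up, x towards the handle, which reaches 51 mm from the axis, is 7 mm thick, 28 to 55 mm up. About 135 g. Starts nested in the next larger cup, underside 40 mm above that cup's.
- cup_4: Largest of four stacking cups, grey-green stoneware, cream inside: 62 mm tall, rim 66 mm across (upright band down to 14 mm below the rim, wall 3 mm), foot 43 mm across. Origin: centre of underside, z up, x towards the handle, which reaches 55.5 mm from the axis, is 7 mm thick, 31 to 58 mm up. About 165 g. Starts on the table, carrying the other three.
- saucer_1: Smallest of four round loose saucers of the same stoneware, lying on the table, for the smallest cup: 96 mm across, edge 13 mm high. Origin: centre of underside, z up. In the middle a flat round well 54 mm across, floor 4 mm above the underside, with a low step 2.5 mm high round it; the cup's foot stands on that floor.
- saucer_2: Second smallest of four round loose saucers of the same stoneware, lying on the table, for the second smallest cup: 108 mm across, edge 13 mm high. Origin: centre of underside, z up. In the middle a flat round well 55 mm across, floor 4 mm above the underside, with a low step 2.5 mm high round it; the cup's foot stands on that floor.
- saucer_3: Second largest of four round loose saucers of the same stoneware, lying on the table, for the second largest cup: 120 mm across, edge 13 mm high. Origin: centre of underside, z up. In the middle a flat round well 56 mm across, floor 4 mm above the underside, with a low step 2.5 mm high round it; the cup's foot stands on that floor.
- saucer_4: Largest of four round loose saucers of the same stoneware, lying on the table, for the largest cup: 132 mm across, edge 13 mm high. Origin: centre of underside, z up. In the middle a flat round well 57 mm across, floor 4 mm above the underside, with a low step 2.5 mm high round it; the cup's foot stands on that floor.
- jigger_red: Bystander: red double-ended measuring jigger standing on the table, 44 mm across, 75 mm tall, in front of the espresso machine (solid; its body begins 0.63 m ahead of the robot base, left of y = 0.07 m, and overhangs from 0.23 m up). Origin: centre of the underside. Leave alone.
- powder_jar: Bystander: clear jar of pale powder with a grey ribbed screw cap, 72 mm across, 122 mm tall, standing behind the saucers. Origin: centre of the underside. Leave alone.
Things that resemble listed ones, but are neither listed nor needed, are in the scene too. What is shaped like the cup_1 but purple is not meant.

How it is judged:
By the outcome, as a careful person would: the job done as asked, in the order asked, and still so for the second after the job is handed in, with the robot touching nothing.
It also fails if it takes over 109 s, if anything falls off the work surface, if the arm or the gripper's body presses on something with over 40 N, if the wrist force passes 120 N, or if a joint passes its speed limit or range.

## Working session

There is one attempt and no reset: what is moved stays moved. The work goes in short steps, Python scripts to look and compute and a tool call to move; the robot and the scene stay as the last step left them, time stands still between calls to the robot, and variables do not carry over. Pictures are saved under pics/ and viewed, at most 14 in all, crops included, and the job is handed in when it is done.

Besides the shell and the picture viewer there is one more tool, called by a JSON object that holds its "op" and its "data", one argument or row to a line. apply_moves: Moves the arm, as the interface text tells. Its arguments: {"type":"object","properties":{"plan":{"type":"string"},"gripper":{"type":"number"}},"required":["plan"]}

```bash
ls; mkdir -p pics
python3 - <<'E'
from rig import bot,capture,camera_model
import cv2
s=bot.read_state();print({k:s[k] for k in('time_s','position','tcp_rot','opening','force')},bot.hold_point_z)
for n in('scene','side','wrist'):
    print(n,camera_model(n))
    cv2.imwrite(f'pics/{n}0.png',cv2.resize(capture(n)[:,:,::-1],(800,600),interpolation=cv2.INTER_CUBIC))
E
```

```text
pics
{'time_s': 0.0, 'position': array([ 0.18032812, -0.5975651 ,  0.18557322]), 'tcp_rot': array([[ 9.57435398e-01,  2.88647513e-01, -2.68984904e-04],
       [ 2.88647405e-01, -9.57433020e-01,  2.16525191e-03],
       [ 3.67459549e-04, -2.15073062e-03, -9.99997620e-01]]), 'opening': 0.9976416467318857, 'force': array([-0.03855649,  0.94123457,  0.66429801])} -0.0187
scene {'vertical_fov': 44.966084619886765, 'cx': 249.5711873900652, 'cy': 190.4252679513333, 'position': array([-0.32684322,  0.53552384,  0.68548607]), 'rotation': array([[-0.48241522, -0.4146673 ,  0.7715741 ],
       [-0.8758923 ,  0.21891417, -0.42998752],
       [ 0.00939326, -0.88324833, -0.46881142]])}
side {'vertical_fov': 48.891205185600306, 'cx': 249.3748553929593, 'cy': 190.18141808789838, 'position': array([-0.0095347 ,  0.90026676,  0.84659647]), 'rotation': array([[-8.28410943e-01, -3.26667890e-01,  4.54998241e-01],
       [-5.60120379e-01,  4.84131612e-01, -6.72221499e-01],
       [-6.85853113e-04, -8.11729433e-01, -5.84033268e-01]])}
wrist {'vertical_fov': 65.70646984690485, 'cx': 255.65288021737808, 'cy': 193.4573743427895, 'hand_eye': array([[-6.08370931e-04, -9.58000067e-01, -2.86767329e-01,
         7.90999630e-02],
       [ 9.99999792e-01, -5.21123175e-04, -3.80569042e-04,
         1.01078652e-03],
       [ 2.15144067e-04, -2.86767500e-01,  9.58000185e-01,
        -1.98278225e-01],
       [ 0.00000000e+00,  0.00000000e+00,  0.00000000e+00,
         1.00000000e+00]])}
```

View pics/scene0.png

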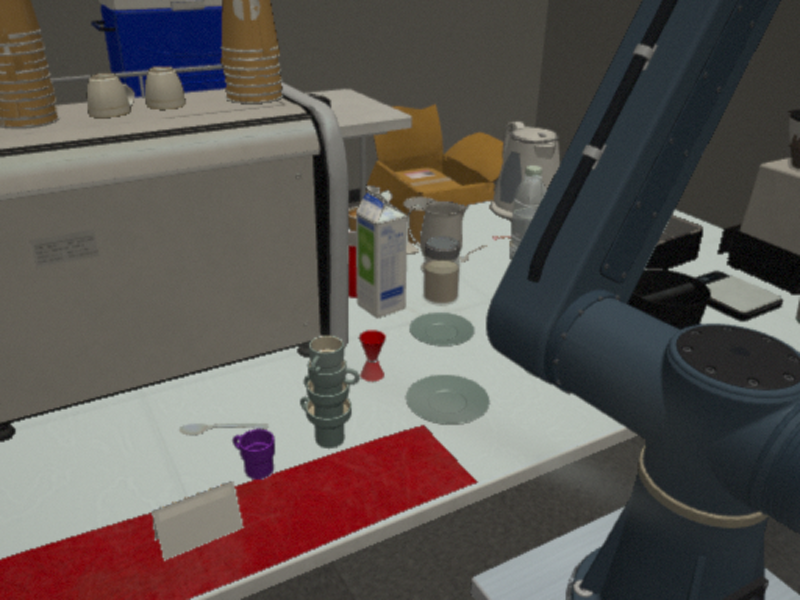

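View pics/side0.png

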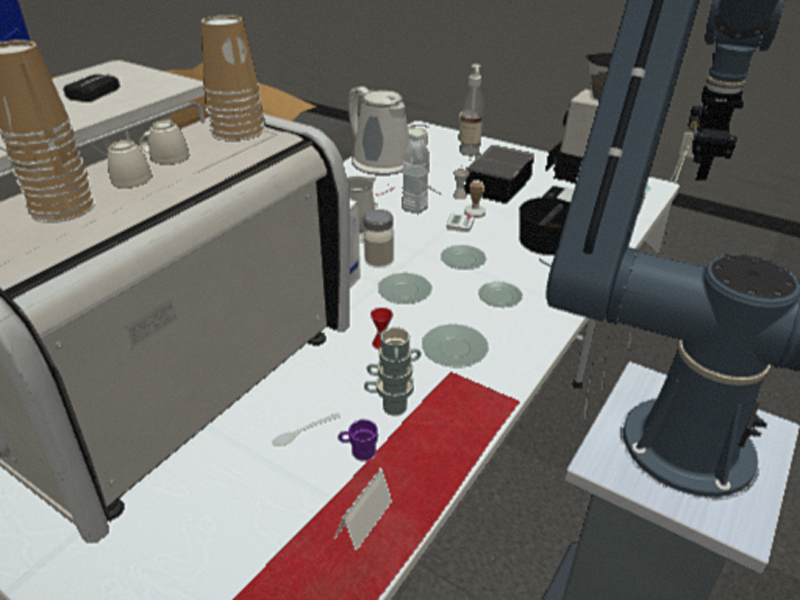

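The side view shows the stack (395,370), the purple decoy (362,438) and the four saucers: (455,345), (405,288), (463,257) and (500,294). I'll take an enlarged crop for precision.

```bash
cat > h.py <<'E'
import numpy as np,cv2
from rig import bot,capture,camera_model
from scipy.spatial.transform import Rotation as R
def ray(n,u,v,st=None):
    m=camera_model(n);f=192/np.tan(np.radians(m['vertical_fov']/2))
    d=np.array([u-m['cx'],v-m['cy']])
    if n=='wrist':
        r=np.hypot(*d);t=r/f;c=np.r_[np.sin(t)*d/max(r,1e-9),np.cos(t)]
        st=st or bot.read_state();T=np.array(m['hand_eye']);Rw=np.array(st['tcp_rot'])
        return Rw@T[:3,3]+st['position'],Rw@T[:3,:3]@c
    c=np.r_[d/f,1];return np.array(m['position']),np.array(m['rotation'])@c
def at(n,u,v,z,st=None):
    o,d=ray(n,u,v,st);return o+d*(z-o[2])/d[2]
def proj(n,p,st=None):
    m=camera_model(n);f=192/np.tan(np.radians(m['vertical_fov']/2))
    if n=='wrist':
        T=np.array(m['hand_eye']);Rw=np.array(st['tcp_rot']);q=T[:3,:3].T@(Rw.T@(np.array(p)-st['position'])-T[:3,3])
        r=np.hypot(q[0],q[1]);t=np.arctan2(r,q[2]);return np.r_[m['cx'],m['cy']]+f*t*q[:2]/r
    q=np.array(m['rotation']).T@(np.array(p)-m['position']);return np.r_[m['cx'],m['cy']]+f*q[:2]/q[2]
E
python3 - <<'E'
from h import *
im=capture('side')[:,:,::-1]
cv2.imwrite('pics/sidecrop.png',cv2.resize(im[150:275,220:350],None,fx=4.75,fy=4.75,interpolation=cv2.INTER_CUBIC))
cv2.imwrite('pics/side_raw.png',im)
for n,(u,v) in {'A':(455,345),'B':(405,288),'C':(463,257),'D':(500,294),'foot':(395,408),'jig':(379,345),'jar':(379,262)}.items():
    print(n,at('side',u/1.5625,v/1.5625,0.008 if n in'ABCD' else 0).round(3))
E
```

```text
A [ 0.446 -0.003  0.008]
B [ 0.635 -0.113  0.008]
C [ 0.591 -0.298  0.008]
D [ 0.45  -0.21   0.008]
foot [0.453 0.2   0.   ]
jig [0.576 0.073 0.   ]
jar [ 0.751 -0.178  0.   ]
```

View pics/sidecrop.png

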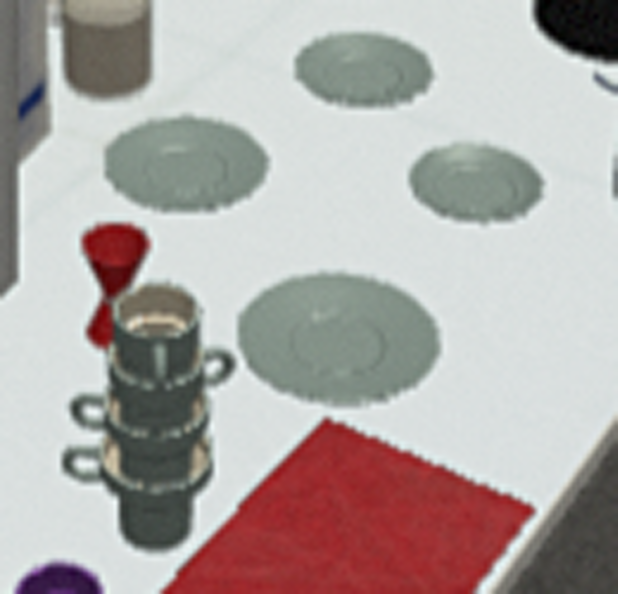

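Run:
```python
from h import *
from scipy.optimize import least_squares
c=lambda x,y:(220+(x+.5)/4.75-.5,150+(y+.5)/4.75-.5)
S={'A':[(237,338),(440,342),(338,272),(342,405)],'B':[(104,160),(269,165),(187,116),(187,212)],'C':[(294,67),(433,72),(362,32),(364,106)],'D':[(409,180),(543,186),(477,142),(475,222)],
'top':[(112,318),(202,316),(157,284)]}
for k,v in S.items():
    P=np.array([at('side',*c(*p),.165 if k=='top' else .013)[:2] for p in v])
    s=least_squares(lambda q:np.hypot(*(P-q[:2]).T)-q[2],[*P.mean(0),.05]);print(k,s.x.round(4),s.fun.round(4))
# handles: tip pixels at stack, intersect with handle mid height
for k,p,z,r in [('h1',(158,360),.111+.037,.042),('h2',(235,365),.077+.0385,.0465),('h3',(70,408),.04+.0415,.051),('h4',(62,462),.0445,.0555)]:
    print(k,at('side',*c(*p),z).round(3))
print('foot',at('side',*c(155,550),0))
```

```text
A [0.4457 0.0008 0.0663] [-0.0008 -0.0008  0.0007  0.0008]
B [ 0.634  -0.1088  0.0605] [-0.0005 -0.0005  0.0005  0.0005]
C [ 0.5898 -0.2936  0.054 ] [-0.0001 -0.0001  0.0001  0.0001]
D [ 0.4494 -0.2054  0.0489] [-0.0012 -0.0012  0.0011  0.0012]
top [0.4531 0.2022 0.0245] [0. 0. 0.]
h1 [0.442 0.218 0.148]
h2 [0.425 0.166 0.116]
h3 [0.503 0.216 0.082]
h4 [0.504 0.223 0.044]
foot [0.44504363 0.21493088 0.        ]
```

View pics/wrist0.png

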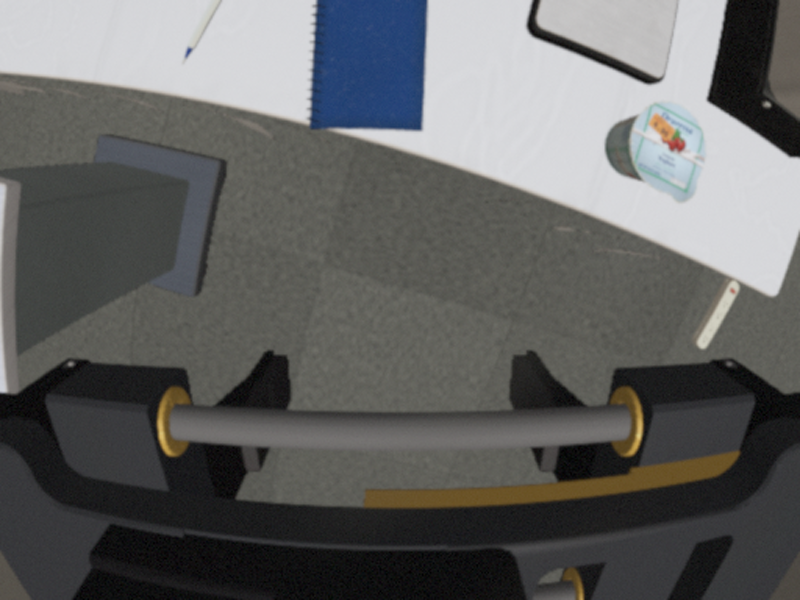

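Radii fit well, so the saucers are A=4 (0.446,0.001), B=3 (0.634,-0.109), C=2 (0.590,-0.294) and D=1 (0.449,-0.205). The stack is at (0.453,0.202). The wrist view shows the gripper body is wide along the tool's y axis. I'm moving toward the stack.

{"op": "apply_moves", "data": {
  "plan": "0.3 -0.24 -0.1 0 0 0;0.55 -0.42 -0.14 0 0 0;0.55 -0.42 -0.14 0 0 0;0.55 -0.42 -0.14 0 0 0;0.55 -0.42 -0.14 0 0 0;0.55 -0.42 -0.14 0 0 0;0.55 -0.42 -0.14 0 0 0;0.55 -0.42 -0.14 0 0 0;0.55 -0.42 -0.14 0 0 0;0.55 -0.42 -0.14 0 0 0",
  "gripper": 1
}}

```text
time_s: 1.03
position: [0.3743, -0.3285, 0.2548]
tcp_rot: [[0.958, 0.288, -0.0], [0.288, -0.958, 0.0], [0.0, -0.0, -1.0]]
force: [2.0, -0.6, -0.5]
opening: 0.998
grasp_force: 0.0
```

{"op": "apply_moves", "data": {
  "plan": "0.33 -0.7 -0.06 0 0 0;0.33 -0.7 -0.06 0 0 0;0.33 -0.7 -0.06 0 0 0;0.33 -0.7 -0.06 0 0 0;0.33 -0.7 -0.06 0 0 0;0.33 -0.7 -0.06 0 0 0;0.33 -0.7 -0.06 0 0 0;0.33 -0.7 -0.06 0 0 0;0.33 -0.7 -0.06 0 0 0;0.33 -0.7 -0.06 0 0 0"
}}

```text
time_s: 1.87
position: [0.4304, 0.0545, 0.2849]
tcp_rot: [[0.957, 0.288, 0.0], [0.288, -0.957, -0.0], [0.0, 0.0, -1.0]]
force: [0.8, -0.6, 0.0]
opening: 0.999
grasp_force: 0.0
```

{"op": "apply_moves", "data": {
  "plan": "0.33 -0.7 -0.06 0 0 0;0.33 -0.7 -0.06 0 0 0;0.33 -0.7 -0.06 0 0 0;0.28 -0.62 -0.06 0 0 0;0 0 0 0 0 0"
}}

```text
time_s: 2.28
position: [0.4529, 0.2067, 0.2971]
tcp_rot: [[0.956, 0.294, 0.002], [0.294, -0.956, 0.004], [0.003, -0.003, -1.0]]
force: [0.3, -1.1, -0.6]
opening: 0.997
grasp_force: 0.0
```

Run:
```python
from h import *
s=bot.read_state();print(s['position'],s['time_s'])
im=capture('wrist')[:,:,::-1];cv2.imwrite('pics/w1.png',cv2.resize(im,(800,600),interpolation=cv2.INTER_CUBIC))
print(proj('wrist',[.453,.202,.165],s)*1.5625)
```

```text
[0.45291576 0.20669015 0.29711208] 2.2833
[404.90428267 278.63042408]
```

View pics/w1.png

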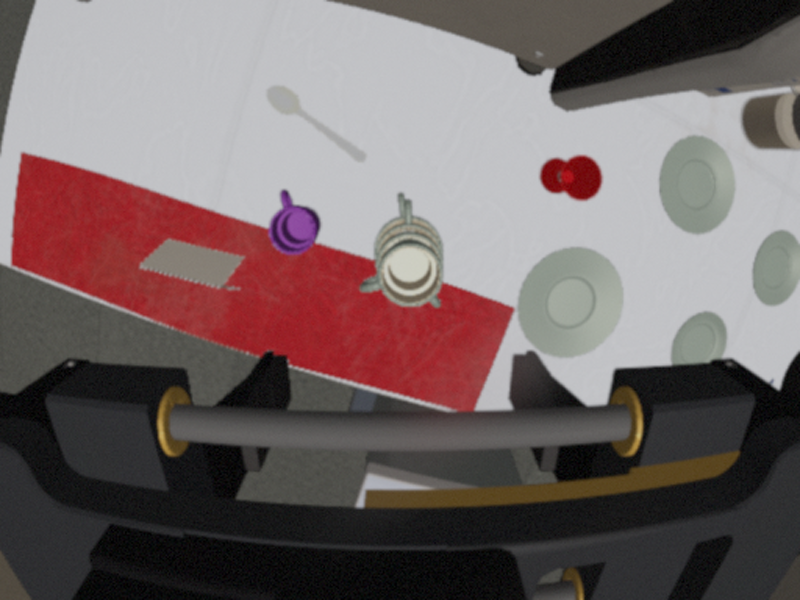

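Run:
```python
from h import *
im=cv2.imread('pics/w1.png');cv2.imwrite('pics/w1c.png',cv2.resize(im[180:320,340:460],None,fx=4.25,fy=4.25,interpolation=cv2.INTER_CUBIC))
```

```text
(no output)
```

View pics/w1c.png

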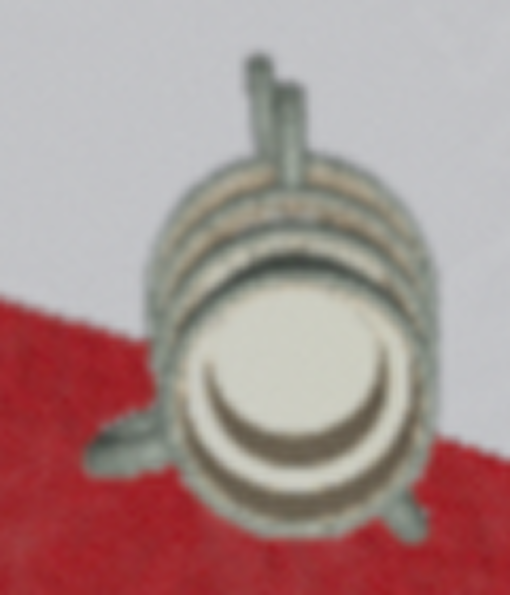

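Run:
```python
from h import *
s=bot.read_state()
f=lambda x,y:((340+x/4.25)/1.5625,(180+y/4.25)/1.5625)
c=at('wrist',*f(298,402),.165,s);print(c)
for p in [(165,400),(432,405),(298,535),(298,268)]:print(at('wrist',*f(*p),.165,s)-c)
for n,p,z in [(1,(90,465),.155),(2,(415,535),.12),(3,(290,88),.09),(4,(258,60),.052)]:
  q=at('wrist',*f(*p),z,s)-c;print(n,q[:2],np.hypot(*q[:2]),np.degrees(np.arctan2(q[1],q[0])))
```

```text
[0.456229   0.19603547 0.165     ]
[-0.0063476   0.02192558  0.        ]
[ 0.00631376 -0.02220462  0.        ]
[-0.02277397 -0.0071388   0.        ]
[0.02223479 0.0069452  0.        ]
1 [-0.02406014  0.03116052] 0.03936836904633421 127.67299185905382
2 [-0.02883738 -0.03448767] 0.04495546835702277 -129.90118158952902
3 [0.04625993 0.01439694] 0.048448460563492536 17.287101099707932
4 [0.04779058 0.02161116] 0.05244980207714551 24.332737464421683
```

The rim centre shows at (410,275). The four handles point at about 128°, 230°, 17° and 24°. Next I'll turn so the tool's x axis lies along handle 1.

{"op": "apply_moves", "data": {
  "plan": "0 0 0 0 0 -0.01;0 0 0 0 0 -0.019;0 0 0 0 0 -0.019;0 0 0 0 0 -0.019;0 0 0 0 0 -0.019;0 0 0 0 0 -0.019;0 0 0 0 0 -0.019;0 0 0 0 0 -0.019;0 0 0 0 0 -0.019;0 0 0 0 0 -0.019"
}}

```text
time_s: 3.17
position: [0.4518, 0.1995, 0.2962]
tcp_rot: [[0.136, 0.991, -0.001], [0.991, -0.136, -0.001], [-0.001, -0.001, -1.0]]
force: [-0.2, -0.9, 0.3]
opening: 0.996
grasp_force: 0.0
```

{"op": "apply_moves", "data": {
  "plan": "0 0 0 0 0 -0.019;0 0 0 0 0 -0.019;0 0 0 0 0 -0.019;0 0 0 0 0 -0.019;0 0 0 0 0 -0.019;0 0 0 0 0 -0.019;0 0 0 0 0 -0.01;0 0 0 0 0 0"
}}

```text
time_s: 3.83
position: [0.4518, 0.1996, 0.2962]
tcp_rot: [[-0.595, 0.803, -0.001], [0.803, 0.595, -0.001], [-0.0, -0.001, -1.0]]
force: [0.5, -0.1, 0.3]
opening: 1.0
grasp_force: 0.0
```

Run:
```python
from h import *
s=bot.read_state();print(s['position'],s['time_s'],np.array(s['tcp_rot']).round(3),s['joint_positions'])
im=capture('wrist')[:,:,::-1];cv2.imwrite('pics/w2.png',im)
p=(proj('wrist',[.456,.196,.165],s));print(p);x,y=int(p[0])-65,int(p[1])-65;print(x,y)
cv2.imwrite('pics/w2c.png',cv2.resize(im[y:y+130,x:x+130],None,fx=4.5,fy=4.5,interpolation=cv2.INTER_CUBIC))
```

```text
[0.45184196 0.19962814 0.29624426] 3.8333 [[-0.595  0.803 -0.001]
 [ 0.803  0.595 -0.001]
 [-0.    -0.001 -1.   ]] [ 1.08769917e+01  1.29459663e+01  9.17189810e+01 -3.83796263e-02
  7.54004360e+01 -2.56535838e+01]
[256.93838295 180.53305759]
191 115
```

View pics/w2c.png

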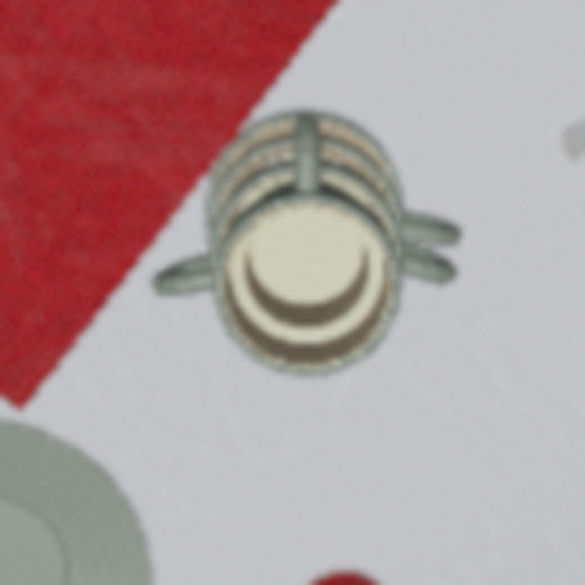

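Run:
```python
from h import *
s=bot.read_state();print(s['position'])
c=at('wrist',259.6,178,.165,s);print(c, np.array(s['tcp_rot']).T@(c-s['position']))
```

```text
[0.45192289 0.19982853 0.29633149]
[0.45678516 0.20040337 0.165     ] [-0.00241954  0.00438769  0.13132718]
```

{"op": "apply_moves", "data": {
  "plan": "-0.05 0.09 0.35 0 0 0;0 0 0.5 0 0 0;0 0 0.5 0 0 0;0 0 0.5 0 0 0;0 0 0.5 0 0 0;0 0 0.4 0 0 0;0 0 0.25 0 0 0;0 0 0.14 0 0 0;0 0 0 0 0 0;0 0 0 0 0 0"
}}

```text
time_s: 4.72
position: [0.4576, 0.2015, 0.1397]
tcp_rot: [[-0.595, 0.804, 0.0], [0.804, 0.595, -0.0], [-0.0, -0.0, -1.0]]
force: [0.1, -0.2, -0.4]
opening: 1.0
grasp_force: 0.0
```

{"op": "apply_moves", "data": {
  "plan": "0 0 0 0 0 0;0 0 0 0 0 0;0 0 0 0 0 0;0 0 0 0 0 0;0 0 0 0 0 0;0 0 0 0 0 0;0 0 0 0 0 0;0 0 0 0 0 0",
  "gripper": -0.2
}}

```text
time_s: 5.38
position: [0.4573, 0.2018, 0.1396]
tcp_rot: [[-0.596, 0.803, -0.0], [0.803, 0.596, -0.0], [0.0, -0.0, -1.0]]
force: [-0.0, 0.4, 0.5]
opening: 0.474
grasp_force: 0.0
```

Run:
```python
from h import *
s=bot.read_state();print(s['position'],s['opening'],s['grasp_force'])
im=capture('wrist')[:,:,::-1]
cv2.imwrite('pics/w3.png',cv2.resize(im[90:330,80:430],(700,480),interpolation=cv2.INTER_CUBIC))
```

```text
[0.4572832  0.20178714 0.13955776] 0.47435810034589093 0.0
```

View pics/w3.png

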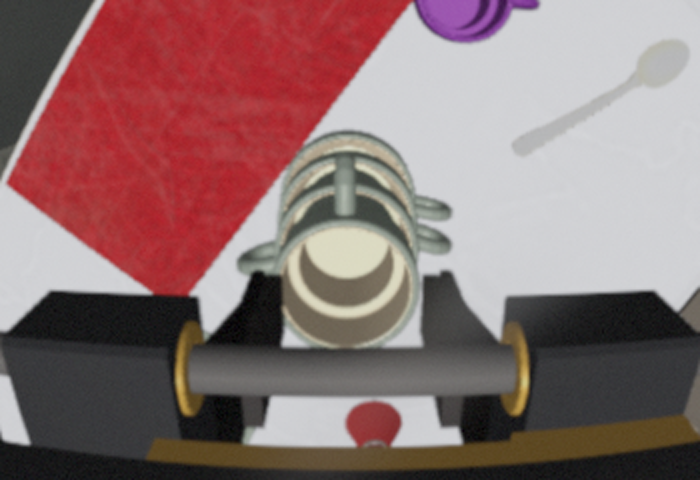

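Run:
```python
from h import *
s=bot.read_state();R_=np.array(s['tcp_rot'])
f=lambda x,y:(80+x/2,90+y/2)
for z in(.165,.16):
  for p in[(349,283),(281,285),(418,285),(350,347),(350,218)]:
    print(z,p,(R_.T@(at('wrist',*f(*p),z,s)-s['position'])).round(4))
for t in [(0,-.024,-.019),(0,.024,-.019),(0,0,-.019)]: print(t,(proj('wrist',s['position']+R_@np.array(t),s)-[80,90])*2)
```

```text
0.165 (349, 283) [ 0.001  -0.001  -0.0254]
0.165 (281, 285) [ 0.0002 -0.0227 -0.0254]
0.165 (418, 285) [ 0.0002  0.0211 -0.0254]
0.165 (350, 347) [-0.0225 -0.0007 -0.0254]
0.165 (350, 218) [ 0.0227 -0.0006 -0.0254]
0.16 (349, 283) [-0.0012 -0.001  -0.0204]
0.16 (281, 285) [-0.002  -0.0233 -0.0204]
0.16 (418, 285) [-0.0021  0.0217 -0.0204]
0.16 (350, 347) [-0.0254 -0.0007 -0.0204]
0.16 (350, 218) [ 0.0211 -0.0006 -0.0204]
(0, -0.024, -0.019) [279.2009629 277.5605315]
(0, 0.024, -0.019) [424.77589503 277.4226964 ]
(0, 0, -0.019) [352.00300672 277.84521147]
```

The cup is centred between the fingers within about 1 mm, but the fingers aren't touching it yet, so I'll close further.

{"op": "apply_moves", "data": {
  "plan": "0 0 0 0 0 0;0 0 0 0 0 0;0 0 0 0 0 0;0 0 0 0 0 0;0 0 0 0 0 0;0 0 0 0 0 0",
  "gripper": -1
}}

```text
time_s: 5.93
position: [0.4573, 0.2018, 0.1395]
tcp_rot: [[-0.596, 0.803, -0.0], [0.803, 0.596, 0.0], [0.0, -0.0, -1.0]]
force: [-0.6, -0.2, -0.7]
opening: 0.051
grasp_force: 0.0
```

Run:
```python
from h import *
s=bot.read_state();print(s['position'],s['opening'],s['grasp_force'])
im=capture('wrist')[:,:,::-1];im2=capture('side')[:,:,::-1]
a=cv2.resize(im[90:330,80:430],(500,343),interpolation=cv2.INTER_CUBIC)
b=cv2.resize(im2[140:290,190:320],(297,343),interpolation=cv2.INTER_CUBIC)
cv2.imwrite('pics/w4.png',np.hstack([a,b]))
```

```text
[0.45732197 0.20177197 0.13954223] 0.050989610935167684 0.0
```

View pics/w4.png

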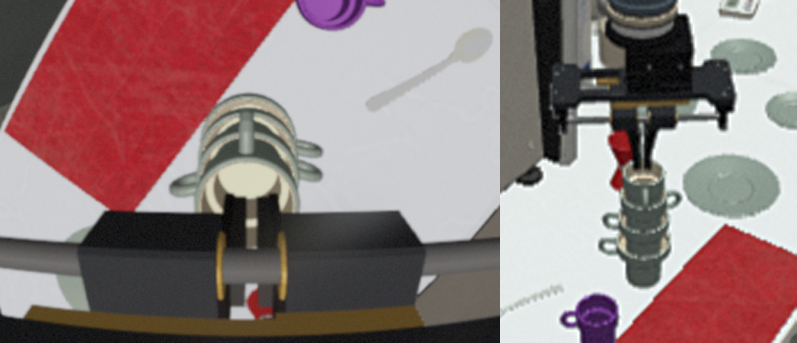

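Run:
```python
from h import *
s=bot.read_state();R_=np.array(s['tcp_rot'])
im2=capture('side')[:,:,::-1].copy()
im=cv2.resize(im2[130:260,210:310],None,fx=4.5,fy=4.5,interpolation=cv2.INTER_CUBIC)
w=capture('wrist')[:,:,::-1]
W=cv2.resize(w[150:280,200:310],None,fx=4.5,fy=4.5,interpolation=cv2.INTER_CUBIC)[:,:345]
for t,col in [((0,0,0),(0,0,255)),((0,0,-.019),(255,0,0)),((0,0,-.051-.019),(0,255,255))]:
    p=s['position']+R_@np.array(t);q=proj('side',p);print(t,q)
    cv2.circle(im,tuple(int(v) for v in (q-[210,130])*4.5),4,col,1)
    q=proj('wrist',p,s);cv2.circle(W,tuple(int(v) for v in (q-[200,150])*4.5),4,col,1)
for a in np.arange(0,6.28,.3):
    for z,r,col in((.165,.024,(0,255,0)),(.133,.027,(255,0,255))):
        p=[.457+r*np.cos(a),.2015+r*np.sin(a),z]
        cv2.circle(im,tuple(int(v) for v in (proj('side',p)-[210,130])*4.5),1,col,-1)
        cv2.circle(W,tuple(int(v) for v in (proj('wrist',p,s)-[200,150])*4.5),1,col,-1)
cv2.imwrite('pics/s5.png',np.hstack([im,W]))
```

```text
(0, 0, 0) [251.28861838 222.29570913]
(0, 0, -0.019) [251.3029838  216.61413813]
(0, 0, -0.06999999999999999) [251.34303917 200.7721049 ]
```

View pics/s5.png

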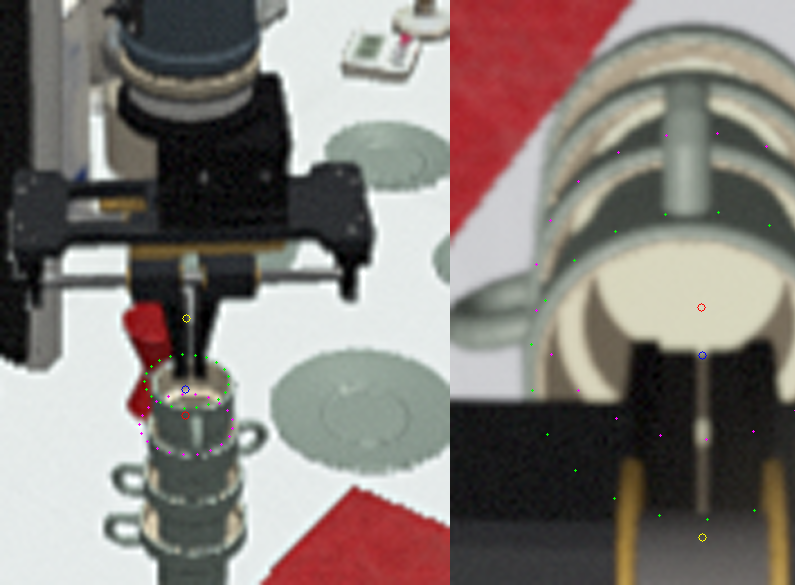

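The fingertips appear about 25–29 mm higher than the reported TCP implies, ending just above the rim. I'll check the wrist-derived scale against the saucers numerically.

Run:
```python
from h import *
from scipy.optimize import least_squares
st={'position':np.array([.45192,.19982,.29633]),'tcp_rot':np.array([[-.595,.803,-.001],[.803,.595,-.001],[0,-.001,-1]])}
im=cv2.imread('pics/w2.png');hsv=cv2.cvtColor(im,cv2.COLOR_BGR2HSV)
p=proj('wrist',[.446,.001,.013],st);print('sauc4 pred',p);q=p.astype(int)
print(im[q[1],q[0]],hsv[q[1],q[0]])
h=hsv[q[1],q[0]].astype(int)
m=cv2.inRange(hsv,np.array([max(h[0]-15,0),15,60]),np.array([h[0]+15,255,200]))
m=cv2.morphologyEx(m,cv2.MORPH_OPEN,np.ones((3,3)))
for c in cv2.findContours(m,0,1)[0]:
    if cv2.contourArea(c)<300: continue
    c=cv2.convexHull(c)[:,0].astype(float)
    print('contour',c.min(0),c.max(0),len(c))
    for dz in(0,.012,.024):
        s2=dict(st,position=st['position']+[0,0,dz])
        P=np.array([at('wrist',*x,.013,s2)[:2] for x in c])
        r=least_squares(lambda q:np.hypot(*(P-q[:2]).T)-q[2],[*P.mean(0),.05]);print(dz,r.x.round(4),np.abs(r.fun).max().round(4))
```

```text
sauc4 pred [188.43504734 240.54349376]
[145 156 148] [ 52  18 156]
contour [157. 209.] [223. 263.] 28
0 [0.4455 0.0058 0.0593] 0.0073
0.012 [ 0.4465 -0.0006  0.0608] 0.0075
0.024 [ 0.4475 -0.007   0.0623] 0.0076
```

{"op": "apply_moves", "data": {
  "plan": "0 0 0 0 0 0;0 0 0 0 0 0;0 0 0 0 0 0;0 0 0 0 0 0;0 0 0 0 0 0;0 0 0 0 0 0;0 0 0 0 0 0;0 0 0 0 0 0;0 0 0 0 0 0;0 0 0 0 0 0",
  "gripper": 1
}}

```text
time_s: 6.97
position: [0.4574, 0.2018, 0.1396]
tcp_rot: [[-0.596, 0.803, 0.0], [0.803, 0.596, 0.0], [-0.0, 0.0, -1.0]]
force: [0.6, 0.0, 0.6]
opening: 0.685
grasp_force: 0.0
```

Run:
```python
from h import *
s=bot.read_state();R_=np.array(s['tcp_rot']);print(s['opening'],s['position'],s['joint_positions'])
im2=capture('side')[:,:,::-1];cv2.imwrite('pics/side6.png',im2)
im=cv2.resize(im2[160:250,195:310],None,fx=6.5,fy=6.5,interpolation=cv2.INTER_CUBIC)
for t,col in [(0,(0,0,255)),(-.019,(255,0,0)),(-.07,(0,255,255))]:
  for y in(-.0435,.0435):
    q=proj('side',s['position']+R_@np.array([0,y,t]));cv2.circle(im,tuple(int(v) for v in (q-[195,160])*6.5),4,col,1)
cv2.imwrite('pics/s6.png',im)
```

```text
0.6852611636864628 [0.45735    0.20179077 0.13956754] [ 1.09778571e+01  2.45822970e+01  1.02658123e+02  1.09279245e-03
  5.27570366e+01 -2.55980539e+01]
```

View pics/s6.png

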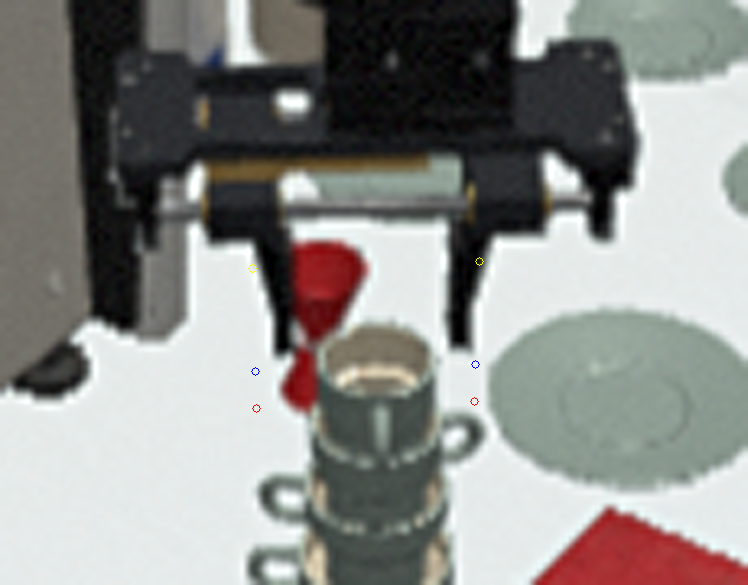

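The fingers sit about 28 mm higher than the reported TCP, and tip-to-body length matches the spec. So the reported TCP lies 28 mm beyond the real tips, and I'll apply that offset from here on. The laterals agree.

{"op": "apply_moves", "data": {
  "plan": "0 0 0.15 0 0 0;0 0 0.2 0 0 0;0 0 0.15 0 0 0;0 0 0.08 0 0 0;0 0 0 0 0 0;0 0 0 0 0 0",
  "gripper": 0.4
}}

```text
time_s: 7.52
position: [0.4571, 0.2017, 0.1102]
tcp_rot: [[-0.596, 0.803, -0.001], [0.803, 0.596, -0.0], [0.0, -0.001, -1.0]]
force: [-0.7, -0.1, -0.1]
opening: 0.7
grasp_force: 0.0
```

{"op": "apply_moves", "data": {
  "plan": "0 0 0 0 0 0;0 0 0 0 0 0;0 0 0 0 0 0;0 0 0 0 0 0;0 0 0 0 0 0;0 0 0 0 0 0",
  "gripper": -1
}}

```text
time_s: 8.02
position: [0.4574, 0.2018, 0.1108]
tcp_rot: [[-0.596, 0.803, 0.0], [0.803, 0.596, -0.0], [-0.0, 0.0, -1.0]]
force: [-0.3, -1.2, 2.0]
opening: 0.547
grasp_force: 30.0
```

{"op": "apply_moves", "data": {
  "plan": "0 0 -0.08 0 0 0;0 0 -0.16 0 0 0;0 0 -0.25 0 0 0;0 0 -0.3 0 0 0;0 0 -0.25 0 0 0;0 0 -0.16 0 0 0;-0.09 -0.07 0 0 0 0;-0.17 -0.13 0 0 0 0;-0.3 -0.23 0 0 0 0;-0.43 -0.33 0 0 0 0"
}}

```text
time_s: 8.85
position: [0.4555, 0.139, 0.1698]
tcp_rot: [[-0.598, 0.802, -0.001], [0.802, 0.598, 0.0], [0.001, -0.001, -1.0]]
force: [1.1, -0.2, -0.4]
opening: 0.548
grasp_force: 30.0
```

{"op": "apply_moves", "data": {
  "plan": "-0.43 -0.33 0 0 0 0;-0.43 -0.33 0 0 0 0;-0.43 -0.33 0 0 0 0;-0.43 -0.33 0 0 0 0;-0.43 -0.33 0 0 0 0;-0.43 -0.33 0 0 0 0;-0.43 -0.33 0.1 0 0 0;-0.43 -0.33 0.2 0 0 0;-0.43 -0.33 0.2 0 0 0;-0.43 -0.33 0.2 0 0 0"
}}

```text
time_s: 9.68
position: [0.4505, -0.1333, 0.1345]
tcp_rot: [[-0.595, 0.803, -0.002], [0.803, 0.595, 0.001], [0.001, -0.001, -1.0]]
force: [-0.3, 0.3, -0.8]
opening: 0.549
grasp_force: 30.0
```

{"op": "apply_moves", "data": {
  "plan": "-0.43 -0.33 0.2 0 0 0;-0.34 -0.27 0.2 0 0 0;-0.22 -0.17 0.2 0 0 0;-0.11 -0.1 0.2 0 0 0;-0.04 -0.04 0.2 0 0 0;0 0 0.2 0 0 0;0 0 0.1 0 0 0;0 0 0 0 0 0"
}}

```text
time_s: 10.35
position: [0.448, -0.2027, 0.0691]
tcp_rot: [[-0.597, 0.803, -0.003], [0.803, 0.597, 0.003], [0.004, -0.001, -1.0]]
force: [-0.7, 0.2, -1.3]
opening: 0.546
grasp_force: 30.0
```

Run:
```python
from h import *
s=bot.read_state();R_=np.array(s['tcp_rot']);print(s['position'],s['opening'],s['grasp_force'],s['force'])
print((R_.T@(np.array([.4494,-.2054,.006])-s['position'])/.05).round(3))
im=capture('side')[:,:,::-1];cv2.imwrite('pics/s7raw.png',im)
w=capture('wrist')[:,:,::-1]
cv2.imwrite('pics/s7.png',np.hstack([cv2.resize(im[150:250,265:365],(400,400),interpolation=cv2.INTER_CUBIC),cv2.resize(w[120:320,155:355],(400,400),interpolation=cv2.INTER_CUBIC)]))
```

```text
[ 0.4480154  -0.20265126  0.06911631] 0.5455693441806273 29.96938885306008 [-0.73097234  0.22675948 -1.2598707 ]
[-0.066 -0.009  1.262]
```

View pics/s7.png

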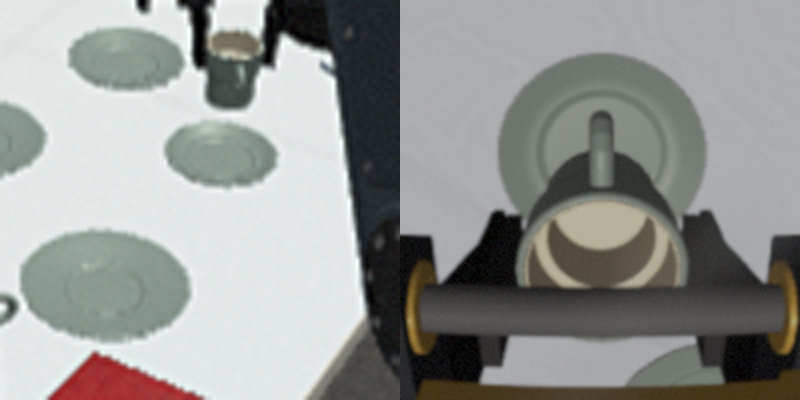

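Run:
```python
from h import *
s=bot.read_state();R_=np.array(s['tcp_rot']);print(s['position'])
f=lambda x,y:(155+(x-400)/2,120+y/2)
for z,p in [(.013,(498,155)),(.013,(706,150)),(.013,(602,53)),(.0065,(540,150)),(.0065,(665,150)),(.0065,(602,91)),(.123,(601,280)),(.123,(516,270)),(.123,(688,270)),(.123,(601,193))]:
  q=at('wrist',*f(*p),z,s);print(p,q.round(4),(R_.T@(q-s['position'])).round(4))
print(at('side',265+230/4,150+107/4,.069))
```

```text
[ 0.4491763  -0.2034718   0.07039199]
(498, 155) [ 0.4127 -0.2336  0.013 ] [-0.0024 -0.0472  0.0574]
(706, 150) [ 0.4872 -0.1752  0.013 ] [-0.0001  0.0474  0.0574]
(602, 53) [ 0.4232 -0.1683  0.013 ] [0.0437 0.0002 0.0574]
(540, 150) [ 0.4275 -0.2221  0.0065] [-0.0021 -0.0285  0.0639]
(665, 150) [ 0.4739 -0.1876  0.0065] [-0.0021  0.0293  0.0639]
(602, 91) [ 0.434  -0.1828  0.0065] [0.0256 0.0002 0.0639]
(601, 280) [ 0.4516 -0.2073  0.123 ] [-0.0044 -0.0003 -0.0526]
(516, 270) [ 0.4308 -0.219   0.123 ] [-0.0015 -0.0241 -0.0526]
(688, 270) [ 0.4693 -0.1904  0.123 ] [-0.0015  0.0239 -0.0526]
(601, 193) [ 0.436  -0.1862  0.123 ] [ 0.0218 -0.0003 -0.0526]
[ 0.43886119 -0.19243106  0.069     ]
```

Well, cup and tool centres agree within 2 mm. Lowering.

{"op": "apply_moves", "data": {
  "plan": "-0.03 0 0.1 0 0 0;0 0 0.2 0 0 0;0 0 0.25 0 0 0;0 0 0.25 0 0 0;0 0 0.2 0 0 0;0 0 0.1 0 0 0;0 0 0.05 0 0 0;0 0 0 0 0 0;0 0 0 0 0 0"
}}

```text
time_s: 11.2
position: [0.4504, -0.2058, 0.0131]
tcp_rot: [[-0.596, 0.803, 0.0], [0.803, 0.596, -0.0], [-0.0, 0.0, -1.0]]
force: [0.5, -0.0, -0.8]
opening: 0.548
grasp_force: 30.0
```

{"op": "apply_moves", "data": {
  "plan": "0 0 0.02 0 0 0;0 0 0.02 0 0 0;0 0 0.02 0 0 0;0 0 0.02 0 0 0;0 0 0 0 0 0;0 0 0 0 0 0"
}}

```text
time_s: 11.7
position: [0.4502, -0.2057, 0.0091]
tcp_rot: [[-0.596, 0.803, 0.0], [0.803, 0.596, -0.0], [-0.0, 0.0, -1.0]]
force: [-0.3, -0.7, -0.5]
opening: 0.551
grasp_force: 30.0
```

{"op": "apply_moves", "data": {
  "plan": "0 0 0.02 0 0 0;0 0 0.02 0 0 0;0 0 0.02 0 0 0;0 0 0 0 0 0"
}}

```text
time_s: 12.03
position: [0.4501, -0.2056, 0.0058]
tcp_rot: [[-0.596, 0.803, -0.0], [0.803, 0.596, 0.0], [0.0, -0.0, -1.0]]
force: [1.3, 0.8, -0.6]
opening: 0.551
grasp_force: 30.0
```

{"op": "apply_moves", "data": {
  "plan": "0 0 0.02 0 0 0;0 0 0.01 0 0 0;0 0 0 0 0 0"
}}

```text
time_s: 12.28
position: [0.4502, -0.2056, 0.0044]
tcp_rot: [[-0.596, 0.803, -0.0], [0.803, 0.596, 0.0], [0.0, -0.0, -1.0]]
force: [0.9, -0.2, -1.8]
opening: 0.549
grasp_force: 30.0
```

{"op": "apply_moves", "data": {
  "plan": "0 0 0.01 0 0 0;0 0 0.01 0 0 0;0 0 0 0 0 0"
}}

```text
time_s: 12.53
position: [0.4503, -0.2058, 0.0039]
tcp_rot: [[-0.596, 0.803, 0.0], [0.803, 0.596, -0.0], [-0.0, 0.0, -1.0]]
force: [-1.0, 0.1, 3.3]
opening: 0.548
grasp_force: 30.0
```

Contact. Release and retreat.

{"op": "apply_moves", "data": {
  "plan": "0 0 0 0 0 0;0 0 0 0 0 0;0 0 0 0 0 0;0 0 0 0 0 0;0 0 -0.1 0 0 0;0 0 -0.2 0 0 0;0 0 -0.4 0 0 0;0 0 -0.6 0 0 0;0 0 -0.6 0 0 0;0 0 -0.6 0 0 0",
  "gripper": 0.5
}}

```text
time_s: 13.37
position: [0.4499, -0.2054, 0.1305]
tcp_rot: [[-0.596, 0.803, -0.0], [0.803, 0.596, 0.0], [0.0, -0.0, -1.0]]
force: [-0.2, -0.7, -0.1]
opening: 0.749
grasp_force: 0.0
```

Run:
```python
from h import *
a=cv2.imread('pics/s7raw.png')
s=bot.read_state();im=capture('side')[:,:,::-1];w=capture('wrist')[:,:,::-1]
cv2.imwrite('pics/s8.png',np.hstack([cv2.resize(im[150:250,265:365],(400,400),interpolation=cv2.INTER_CUBIC),cv2.resize(w[80:280,155:355],(400,400),interpolation=cv2.INTER_CUBIC)]))
print(s['position'])
# next: stack position deltas for psi=52
```

```text
[ 0.449899   -0.20539198  0.1304932 ]
```

{"op": "apply_moves", "data": {
  "plan": "0 0 0 0 0 0.01;0 0 0 0 0 0.019;0 0 0 0 0 0.019;0 0 0 0 0 0.019;0 0 0 0 0 0.019;0 0 0 0 0 0.019;0 0 0 0 0 0.019;0 0 0 0 0 0.019;0 0 0 0 0 0.019;0 0 0 0 0 0.019",
  "gripper": 0.8
}}

```text
time_s: 14.3
position: [0.4497, -0.2053, 0.1284]
tcp_rot: [[0.484, 0.875, -0.001], [0.875, -0.484, 0.001], [0.0, -0.001, -1.0]]
force: [-0.4, -0.3, 0.1]
opening: 0.9
grasp_force: 0.0
```

{"op": "apply_moves", "data": {
  "plan": "0 0 0 0 0 0.019;0 0 0 0 0 0.01;0 0 0 0 0 0"
}}

```text
time_s: 14.55
position: [0.4498, -0.2053, 0.1284]
tcp_rot: [[0.63, 0.776, -0.001], [0.776, -0.63, 0.0], [-0.0, -0.001, -1.0]]
force: [-0.6, 0.3, -0.2]
opening: 0.9
grasp_force: 0.0
```

```bash
cat >> h.py <<'E'
def ncc(a,b,box,m=6):
    x0,y0,x1,y1=box;t=a[y0:y1,x0:x1]
    up=lambda i:cv2.resize(i,None,fx=4,fy=4,interpolation=cv2.INTER_CUBIC)
    r=cv2.matchTemplate(up(b[y0-m:y1+m,x0-m:x1+m]),up(t),cv2.TM_CCOEFF_NORMED)
    _,v,_,l=cv2.minMaxLoc(r);return np.array(l)/4-m,round(v,3)
def go(p,s=None):
    s=s or bot.read_state();return (np.array(s['tcp_rot']).T@(np.array(p)-s['position'])/.05).round(3)
E
python3 - <<'E'
from h import *
a=cv2.imread('pics/side_raw.png');b=capture('side')[:,:,::-1].copy();cv2.imwrite('pics/side9.png',b)
print('cup4 foot',ncc(a,b,(243,250,265,268)),'stack',ncc(a,b,(233,232,268,268)))
for n,c in {'A':(.4457,.0008),'B':(.634,-.1088),'C':(.5898,-.2936)}.items():
    u=proj('side',[*c,.013]).astype(int);print(n,ncc(a,b,(u[0]-24,u[1]-16,u[0]+24,u[1]+16)))
s=bot.read_state();print(s['position'],np.array(s['tcp_rot']).round(3)[:2,0],s['joint_positions'][5],'go',go([.456,.201,.145]))
E
```

```text
cup4 foot (array([0., 0.]), 0.999) stack (array([0., 0.]), 0.999)
A (array([0., 0.]), 0.999)
B (array([0., 0.]), 0.999)
C (array([-0.25,  0.  ]), 0.93)
[ 0.4498458  -0.20538117  0.12843244] [0.628 0.778] 1.4264926757757392 go [ 6.399 -5.012 -0.328]
```

{"op": "apply_moves", "data": {
  "plan": "0.28 -0.22 0 0 0 0;0.55 -0.43 0 0 0 0;0.55 -0.43 0 0 0 0;0.55 -0.43 0 0 0 0;0.55 -0.43 0 0 0 0;0.55 -0.43 0 0 0 0;0.55 -0.43 0 0 0 0;0.55 -0.43 0 0 0 0;0.55 -0.43 0 0 0 0;0.55 -0.43 0 0 0 0"
}}

```text
time_s: 15.43
position: [0.4555, 0.1279, 0.1286]
tcp_rot: [[0.628, 0.778, -0.0], [0.778, -0.628, -0.0], [-0.0, -0.0, -1.0]]
force: [0.6, 0.5, 0.3]
opening: 0.901
grasp_force: 0.0
```

{"op": "apply_moves", "data": {
  "plan": "0.55 -0.43 0 0 0 0;0.4 -0.32 0 0 0 0;0.22 -0.17 0 0 0 0;0 0 0 0 0 0;0 0 0 0 0 0;0 0 0 0 0 0"
}}

```text
time_s: 15.93
position: [0.4568, 0.2, 0.1284]
tcp_rot: [[0.629, 0.777, -0.001], [0.777, -0.629, -0.0], [-0.001, -0.0, -1.0]]
force: [-0.3, -0.1, -0.1]
opening: 0.9
grasp_force: 0.0
```

Run:
```python
from h import *
s=bot.read_state();print(s['position'],'go',go([.4565,.2015,.079],s))
w=capture('wrist')[:,:,::-1].copy();cv2.imwrite('pics/w10.png',w)
# cream/gray cup silhouette horizontally: find dark greenish extents on predicted rim row
for z,r in((.133,.027),):
  c=proj('wrist',[.4565,.2015,z],s);print(c)
  x0=int(c[0]);y0=int(c[1])
  for y in(y0-8,y0,y0+8): print(y,w[y,x0-60:x0+61:1].astype(int).max(1).tolist())
```

```text
[0.45676461 0.2000453  0.12842615] go [ 0.02  -0.022  0.989]
[252.84138159 220.22638164]
212 [156, 154, 150, 152, 155, 156, 154, 155, 158, 158, 161, 157, 155, 153, 153, 155, 155, 158, 162, 163, 162, 160, 160, 156, 154, 151, 137, 134, 143, 150, 155, 138, 118, 121, 152, 187, 202, 205, 205, 201, 181, 140, 104, 97, 97, 101, 107, 130, 167, 192, 202, 204, 205, 205, 205, 205, 205, 205, 205, 204, 205, 205, 205, 205, 206, 204, 206, 205, 206, 206, 206, 205, 206, 205, 205, 204, 203, 192, 163, 125, 102, 93, 94, 91, 100, 147, 191, 204, 206, 204, 201, 182, 136, 109, 120, 151, 154, 147, 143, 144, 170, 193, 197, 197, 197, 198, 196, 197, 198, 196, 197, 198, 197, 197, 198, 197, 198, 197, 197, 198, 197]
220 [162, 164, 164, 163, 161, 160, 158, 158, 158, 157, 156, 155, 152, 152, 152, 154, 156, 158, 161, 162, 161, 157, 155, 153, 148, 138, 135, 147, 156, 147, 119, 102, 104, 106, 113, 132, 171, 195, 203, 205, 204, 201, 183, 141, 111, 101, 102, 103, 103, 103, 105, 104, 105, 106, 104, 107, 107, 108, 106, 106, 107, 108, 108, 108, 106, 106, 108, 106, 104, 104, 102, 102, 104, 101, 100, 100, 97, 95, 98, 97, 96, 95, 112, 158, 193, 204, 206, 205, 203, 191, 150, 117, 105, 103, 99, 99, 132, 173, 153, 148, 153, 176, 193, 198, 198, 197, 197, 198, 198, 198, 198, 198, 198, 199, 198, 198, 199, 200, 199, 199, 199]
228 [151, 158, 161, 161, 159, 155, 153, 153, 153, 152, 151, 152, 154, 155, 157, 156, 154, 153, 157, 161, 160, 159, 154, 150, 149, 147, 145, 142, 149, 163, 157, 126, 107, 102, 103, 106, 106, 111, 113, 120, 145, 175, 194, 203, 206, 204, 205, 201, 191, 173, 150, 127, 114, 109, 107, 106, 105, 104, 106, 105, 106, 107, 107, 107, 105, 106, 107, 105, 105, 102, 103, 102, 103, 107, 114, 133, 156, 179, 195, 202, 205, 205, 204, 201, 189, 163, 130, 111, 108, 105, 100, 100, 99, 94, 105, 141, 170, 156, 153, 155, 174, 192, 197, 198, 198, 199, 198, 197, 197, 198, 196, 197, 196, 196, 197, 197, 197, 197, 196, 196, 196]
```

Centred to about 2 mm. Descending and gripping.

{"op": "apply_moves", "data": {
  "plan": "0 0.02 0.12 0 0 0;0 0 0.25 0 0 0;0 0 0.25 0 0 0;0 0 0.2 0 0 0;0 0 0.12 0 0 0;0 0 0.05 0 0 0;0 0 0 0 0 0"
}}

```text
time_s: 16.57
position: [0.4576, 0.1994, 0.0784]
tcp_rot: [[0.63, 0.776, -0.001], [0.776, -0.63, -0.0], [-0.001, -0.001, -1.0]]
force: [-0.0, 0.8, 0.7]
opening: 0.9
grasp_force: 0.0
```

{"op": "apply_moves", "data": {
  "plan": "0 0 0 0 0 0;0 0 0 0 0 0;0 0 0 0 0 0;0 0 0 0 0 0;0 0 0 0 0 0;0 0 0 0 0 0;0 0 0 0 0 0",
  "gripper": -1
}}

```text
time_s: 17.15
position: [0.458, 0.2002, 0.0794]
tcp_rot: [[0.63, 0.777, 0.0], [0.777, -0.63, 0.0], [0.0, 0.0, -1.0]]
force: [-0.7, 0.5, 2.3]
opening: 0.614
grasp_force: 30.0
```

{"op": "apply_moves", "data": {
  "plan": "0 0 -0.08 0 0 0;0 0 -0.16 0 0 0;0 0 -0.25 0 0 0;0 0 -0.3 0 0 0;0 0 -0.25 0 0 0;0 0 -0.16 0 0 0;-0.06 0.09 0 0 0 0;-0.13 0.18 0 0 0 0;-0.23 0.31 0 0 0 0;-0.32 0.45 0 0 0 0"
}}

```text
time_s: 17.98
position: [0.4735, 0.1385, 0.1383]
tcp_rot: [[0.628, 0.778, -0.002], [0.778, -0.628, 0.0], [-0.001, -0.002, -1.0]]
force: [0.3, -0.7, -0.5]
opening: 0.615
grasp_force: 30.0
```

{"op": "apply_moves", "data": {
  "plan": "-0.32 0.45 0 0 0 0;-0.32 0.45 0 0 0 0;-0.32 0.45 0 0 0 0;-0.32 0.45 0 0 0 0;-0.32 0.45 0 0 0 0;-0.32 0.45 0 0 0 0;-0.32 0.45 0 0 0 0;-0.32 0.45 0 0 0 0;-0.32 0.45 0 0 0 0;-0.32 0.45 0 0 0 0"
}}

```text
time_s: 18.82
position: [0.5477, -0.1293, 0.1378]
tcp_rot: [[0.63, 0.776, -0.002], [0.776, -0.63, 0.001], [-0.001, -0.002, -1.0]]
force: [-0.1, 0.3, -1.2]
opening: 0.619
grasp_force: 30.0
```

{"op": "apply_moves", "data": {
  "plan": "-0.32 0.45 0.1 0 0 0;-0.32 0.45 0.15 0 0 0;-0.32 0.45 0.2 0 0 0;-0.32 0.45 0.2 0 0 0;-0.26 0.36 0.2 0 0 0;-0.2 0.26 0.2 0 0 0;-0.13 0.17 0.2 0 0 0;-0.1 0.13 0.15 0 0 0;-0.07 0.09 0.1 0 0 0;0 0 0 0 0 0"
}}

```text
time_s: 19.65
position: [0.5927, -0.2949, 0.0624]
tcp_rot: [[0.63, 0.777, -0.002], [0.777, -0.63, 0.001], [-0.0, -0.003, -1.0]]
force: [-0.1, -0.7, -1.6]
opening: 0.619
grasp_force: 30.0
```

Run:
```python
from h import *
s=bot.read_state();print(s['position'],s['opening'],'go',go([.5898,-.2936,.0065],s))
w=capture('wrist')[:,:,::-1].copy();cv2.imwrite('pics/w11.png',w)
hsv=cv2.cvtColor(w,cv2.COLOR_BGR2HSV)
# saucer mask: greenish vs white
m=((hsv[:,:,1]>14)&(hsv[:,:,0]>35)&(hsv[:,:,0]<90)&(w.max(2)<190)).astype(np.uint8)*255
m=cv2.morphologyEx(m,cv2.MORPH_OPEN,np.ones((3,3)))
c=proj('wrist',[.5898,-.2936,.013],s);print('pred',c)
for cc in cv2.findContours(m,0,1)[0]:
    if cv2.contourArea(cc)>1500: print(cv2.boundingRect(cc))
R_=np.array(s['tcp_rot'])
for t in(0,1.57,3.14,4.71):print(proj('wrist',np.array([.5898,-.2936,.013])+R_@np.array([.054*np.cos(t),.054*np.sin(t),0]),s).round(1))
```

```text
[ 0.59274303 -0.29485337  0.06236444] 0.6192098709373447 go [-0.017 -0.059  1.117]
pred [251.30114392 199.22221021]
(55, 172, 76, 66)
(195, 140, 119, 123)
(0, 25, 27, 108)
(100, 0, 127, 72)
[251.  137.4]
[312.3 199.1]
[251.7 253.9]
[190.6 199.3]
```

{"op": "apply_moves", "data": {
  "plan": "-0.02 -0.02 0.1 0 0 0;0 0 0.2 0 0 0;0 0 0.25 0 0 0;0 0 0.2 0 0 0;0 0 0.15 0 0 0;0 0 0.08 0 0 0;0 0 0.02 0 0 0;0 0 0 0 0 0;0 0 0 0 0 0"
}}

```text
time_s: 20.45
position: [0.5925, -0.2952, 0.0143]
tcp_rot: [[0.63, 0.777, 0.001], [0.777, -0.63, -0.0], [0.0, 0.001, -1.0]]
force: [0.1, -0.3, -1.4]
opening: 0.613
grasp_force: 30.0
```

{"op": "apply_moves", "data": {
  "plan": "0 0 0.02 0 0 0;0 0 0.02 0 0 0;0 0 0.02 0 0 0;0 0 0 0 0 0"
}}

```text
time_s: 20.78
position: [0.5922, -0.295, 0.0111]
tcp_rot: [[0.63, 0.777, 0.0], [0.777, -0.63, -0.0], [0.0, 0.0, -1.0]]
force: [-1.0, 0.1, -1.1]
opening: 0.614
grasp_force: 30.0
```

{"op": "apply_moves", "data": {
  "plan": "0 0 0.02 0 0 0;0 0 0.01 0 0 0;0 0 0 0 0 0"
}}

```text
time_s: 21.03
position: [0.5921, -0.2949, 0.0094]
tcp_rot: [[0.63, 0.777, -0.0], [0.777, -0.63, 0.0], [0.0, -0.0, -1.0]]
force: [0.1, 0.8, -1.6]
opening: 0.616
grasp_force: 30.0
```

{"op": "apply_moves", "data": {
  "plan": "0 0 0.02 0 0 0;0 0 0.02 0 0 0;0 0 0.01 0 0 0;0 0 0 0 0 0"
}}

```text
time_s: 21.37
position: [0.592, -0.2949, 0.0068]
tcp_rot: [[0.63, 0.777, -0.0], [0.777, -0.63, 0.0], [-0.0, -0.0, -1.0]]
force: [-0.2, 0.6, -1.2]
opening: 0.615
grasp_force: 30.0
```

{"op": "apply_moves", "data": {
  "plan": "0 0 0.01 0 0 0;0 0 0.01 0 0 0;0 0 0 0 0 0"
}}

```text
time_s: 21.62
position: [0.5923, -0.295, 0.0065]
tcp_rot: [[0.63, 0.777, 0.0], [0.777, -0.63, -0.0], [-0.0, 0.0, -1.0]]
force: [-1.3, 0.4, 2.5]
opening: 0.615
grasp_force: 30.0
```

{"op": "apply_moves", "data": {
  "plan": "0 0 0 0 0 0;0 0 0 0 0 0;0 0 0 0 0 0;0 0 0 0 0 0;0 0 -0.1 0 0 0;0 0 -0.2 0 0 0;0 0 -0.4 0 0 0;0 0 -0.5 0 0 0;0 0 -0.5 0 0 0;0 0 -0.4 0 0 0.01",
  "gripper": 0.6
}}

```text
time_s: 22.45
position: [0.5929, -0.2955, 0.114]
tcp_rot: [[0.678, 0.735, 0.002], [0.735, -0.678, -0.002], [0.0, 0.003, -1.0]]
force: [0.1, 0.4, 0.0]
opening: 0.799
grasp_force: 0.0
```

{"op": "apply_moves", "data": {
  "plan": "0 0 0 0 0 0.019;0 0 0 0 0 0.019;0 0 0 0 0 0.019;0 0 0 0 0 0.019;0 0 0 0 0 0.01;0 0 0 0 0 0",
  "gripper": 0.9
}}

```text
time_s: 22.95
position: [0.5925, -0.2952, 0.1122]
tcp_rot: [[0.96, 0.282, 0.001], [0.282, -0.96, -0.001], [0.001, 0.001, -1.0]]
force: [0.3, -1.2, 0.5]
opening: 0.946
grasp_force: 0.0
```

Run:
```python
from h import *
a=cv2.imread('pics/side9.png');b=capture('side')[:,:,::-1].copy();cv2.imwrite('pics/side12.png',b)
print('stack',ncc(a,b,(243,250,265,268)),ncc(a,b,(233,232,268,268)))
for n,c in {'A':(.4457,.0008),'B':(.634,-.1088)}.items():
    u=proj('side',[*c,.013]).astype(int);print(n,ncc(a,b,(u[0]-24,u[1]-16,u[0]+24,u[1]+16)))
s=bot.read_state();print(s['position'],np.array(s['tcp_rot']).round(3)[:2,0],s['joint_positions'][5],'go',go([.457,.2005,.11]))
```

```text
stack (array([0., 0.]), 0.999) (array([0., 0.]), 0.925)
A (array([0., 0.]), 0.945)
B (array([0., 0.]), 0.999)
[ 0.59244532 -0.29514857  0.11204998] [0.959 0.284] 37.360853457668256 go [  0.218 -10.274   0.031]
```

{"op": "apply_moves", "data": {
  "plan": "0.02 -0.35 0 0 0 0;0.02 -0.7 0 0 0 0;0.02 -0.7 0 0 0 0;0.02 -0.7 0 0 0 0;0.02 -0.7 0 0 0 0;0.02 -0.7 0 0 0 0;0.02 -0.7 0 0 0 0;0.02 -0.7 0 0 0 0;0.02 -0.7 0 0 0 0;0.02 -0.7 0 0 0 0"
}}

```text
time_s: 23.83
position: [0.5075, 0.0282, 0.1117]
tcp_rot: [[0.959, 0.284, 0.001], [0.284, -0.959, -0.0], [0.001, 0.0, -1.0]]
force: [0.1, -0.0, 0.3]
opening: 0.952
grasp_force: 0.0
```

{"op": "apply_moves", "data": {
  "plan": "0.02 -0.7 0 0 0 0;0 -0.7 0 0 0 0;0 -0.7 0 0 0 0;0 -0.7 0 0 0 0;0 -0.5 0 0 0 0;0 -0.32 0 0 0 0;0 0 0 0 0 0;0 0 0 0 0 0;0 0 0 0 0 0"
}}

```text
time_s: 24.58
position: [0.4582, 0.2002, 0.1114]
tcp_rot: [[0.959, 0.283, 0.001], [0.283, -0.959, -0.0], [0.001, 0.0, -1.0]]
force: [-1.1, -0.1, -0.2]
opening: 0.951
grasp_force: 0.0
```

Run:
```python
from h import *
s=bot.read_state();print(s['position'],s['opening'],'go',go([.457,.201,.045],s))
w=capture('wrist')[:,:,::-1].copy();cv2.imwrite('pics/w13.png',w)
c=proj('wrist',[.457,.201,.099],s);print(c);x0=int(c[0]);y=int(c[1])
for yy in(y-4,y+4):print(w[yy,x0-65:x0+66].astype(int).max(1).tolist())
R_=np.array(s['tcp_rot']);print([proj('wrist',np.array([.457,.201,.099])+R_@np.array([0,k,0]),s).round(1).tolist() for k in(-.03,.03)])
```

```text
[0.45819113 0.20023294 0.11138444] 0.9508247186048828 go [-0.02  -0.022  1.328]
[253.01910109 214.94220511]
[150, 149, 149, 151, 149, 146, 137, 134, 135, 137, 141, 145, 144, 142, 139, 138, 141, 140, 145, 147, 145, 138, 136, 136, 140, 141, 142, 140, 128, 123, 138, 141, 132, 121, 130, 143, 147, 145, 148, 149, 163, 182, 193, 195, 193, 184, 150, 109, 92, 89, 90, 89, 93, 93, 99, 116, 143, 168, 182, 189, 192, 193, 194, 194, 193, 193, 194, 194, 195, 194, 194, 194, 194, 194, 193, 190, 184, 168, 146, 122, 105, 96, 93, 88, 91, 88, 89, 97, 140, 181, 193, 193, 193, 185, 155, 133, 131, 129, 130, 127, 119, 117, 145, 136, 138, 135, 154, 179, 187, 188, 188, 187, 187, 187, 186, 187, 186, 188, 188, 188, 187, 188, 188, 187, 188, 187, 186, 186, 186, 185, 185]
[148, 144, 142, 137, 140, 141, 141, 142, 141, 142, 143, 145, 149, 148, 145, 143, 142, 140, 139, 143, 147, 146, 143, 139, 138, 144, 143, 142, 138, 126, 134, 140, 132, 110, 103, 119, 137, 145, 145, 147, 146, 146, 152, 172, 185, 192, 194, 194, 190, 173, 139, 109, 96, 94, 94, 94, 95, 95, 98, 98, 97, 100, 97, 98, 98, 101, 99, 99, 100, 100, 98, 98, 96, 97, 96, 96, 97, 94, 97, 95, 93, 94, 93, 102, 131, 168, 188, 194, 194, 193, 184, 161, 137, 131, 131, 132, 130, 130, 125, 107, 93, 106, 133, 131, 135, 140, 162, 182, 187, 187, 187, 187, 186, 185, 187, 186, 186, 186, 186, 184, 185, 185, 184, 185, 186, 187, 186, 189, 188, 186, 186]
[[213.7, 214.8], [292.4, 214.8]]
```

{"op": "apply_moves", "data": {
  "plan": "0 0 0.15 0 0 0;0 0 0.25 0 0 0;0 0 0.3 0 0 0;0 0 0.25 0 0 0;0 0 0.2 0 0 0;0 0 0.12 0 0 0;0 0 0.05 0 0 0;0 0 0 0 0 0"
}}

```text
time_s: 25.3
position: [0.4575, 0.2003, 0.0444]
tcp_rot: [[0.959, 0.282, -0.001], [0.282, -0.959, -0.0], [-0.001, -0.0, -1.0]]
force: [0.7, -0.1, -0.1]
opening: 0.946
grasp_force: 0.0
```

{"op": "apply_moves", "data": {
  "plan": "0 0 0 0 0 0;0 0 0 0 0 0;0 0 0 0 0 0;0 0 0 0 0 0;0 0 0 0 0 0;0 0 0 0 0 0;0 0 0 0 0 0",
  "gripper": -1
}}

```text
time_s: 25.88
position: [0.458, 0.2007, 0.0455]
tcp_rot: [[0.959, 0.283, 0.001], [0.283, -0.959, 0.0], [0.001, 0.0, -1.0]]
force: [-0.3, -1.3, 2.7]
opening: 0.684
grasp_force: 30.0
```

Run:
```python
from h import *
for p in [(383,315),(406,305),(359,299)]:print(at('scene',p[0]/1.5625,p[1]/1.5625,0).round(3))
print('jar',at('scene',441/1.5625,302/1.5625,0).round(3)); print('go',go([.458,-.04,.11]))
```

```text
[ 0.745 -0.047  0.   ]
[ 0.759 -0.106  0.   ]
[ 0.825 -0.035  0.   ]
jar [ 0.737 -0.174  0.   ]
go [-1.36   4.619 -1.291]
```

The carton's front face, around x≈0.75, is close to saucer 3. So I'll swing the tool half a turn to keep the camera on the robot side.

{"op": "apply_moves", "data": {
  "plan": "0 0 -0.08 0 0 0;0 0 -0.16 0 0 0;0 0 -0.28 0 0 0;0 0 -0.32 0 0 0;0 0 -0.28 0 0 0;0 0 -0.18 0 0 0;-0.03 0.1 0 0 0 0;-0.06 0.2 0 0 0 0;-0.1 0.36 0 0 0 0;-0.15 0.51 0 0 0 0"
}}

```text
time_s: 26.72
position: [0.457, 0.1394, 0.1093]
tcp_rot: [[0.959, 0.285, -0.001], [0.285, -0.959, 0.0], [-0.001, -0.0, -1.0]]
force: [-0.0, -1.2, -1.7]
opening: 0.685
grasp_force: 30.0
```

{"op": "apply_moves", "data": {
  "plan": "-0.15 0.51 0 0 0 0;-0.15 0.51 0 0 0 0;-0.15 0.51 0 0 0 0;-0.15 0.51 0 0 0 0;-0.15 0.51 0 0 0 0;-0.12 0.41 0 0 0 0;-0.08 0.26 0 0 0 0;-0.05 0.15 0 0 0 0;0 0.05 0 0 0 0;0 0 0 0 0 0"
}}

```text
time_s: 27.55
position: [0.4577, -0.0388, 0.1095]
tcp_rot: [[0.96, 0.281, -0.001], [0.281, -0.96, 0.001], [-0.001, -0.001, -1.0]]
force: [1.0, -0.4, -1.4]
opening: 0.683
grasp_force: 30.0
```

{"op": "apply_moves", "data": {
  "plan": "0 0 0 0 0 -0.006;0 0 0 0 0 -0.012;0 0 0 0 0 -0.018;0 0 0 0 0 -0.019;0 0 0 0 0 -0.019;0 0 0 0 0 -0.019;0 0 0 0 0 -0.019;0 0 0 0 0 -0.019;0 0 0 0 0 -0.019;0 0 0 0 0 -0.019"
}}

```text
time_s: 28.38
position: [0.4577, -0.0371, 0.1098]
tcp_rot: [[0.213, 0.977, -0.001], [0.977, -0.213, 0.001], [0.0, -0.001, -1.0]]
force: [0.4, -0.2, -1.0]
opening: 0.684
grasp_force: 30.0
```

{"op": "apply_moves", "data": {
  "plan": "0 0 0 0 0 -0.019;0 0 0 0 0 -0.019;0 0 0 0 0 -0.019;0 0 0 0 0 -0.019;0 0 0 0 0 -0.019;0 0 0 0 0 -0.019;0 0 0 0 0 -0.019;0 0 0 0 0 -0.019;0 0 0 0 0 -0.019;0 0 0 0 0 -0.019"
}}

```text
time_s: 29.22
position: [0.4577, -0.0371, 0.1098]
tcp_rot: [[-0.83, 0.558, -0.001], [0.558, 0.83, 0.001], [0.001, -0.0, -1.0]]
force: [0.4, -0.5, -1.2]
opening: 0.69
grasp_force: 30.0
```

{"op": "apply_moves", "data": {
  "plan": "0 0 0 0 0 -0.019;0 0 0 0 0 -0.019;0 0 0 0 0 -0.018;0 0 0 0 0 -0.012;0 0 0 0 0 -0.006;0 0 0 0 0 0"
}}

```text
time_s: 29.72
position: [0.4577, -0.0372, 0.1098]
tcp_rot: [[-0.991, 0.132, -0.001], [0.132, 0.991, 0.001], [0.001, 0.0, -1.0]]
force: [-0.2, 0.1, -1.8]
opening: 0.69
grasp_force: 30.0
```

Run:
```python
from h import *
s=bot.read_state();print(s['position'],s['joint_positions'],np.array(s['tcp_rot']).round(3)[:2,0],s['opening'],'go',go([.634,-.1088,.0095],s))
```

```text
[ 0.45772011 -0.03715808  0.10984053] [-1.86396949e+01  2.48714767e+01  1.09753665e+02  2.01543494e-02
  4.54326456e+01 -1.01078110e+02] [-0.991  0.132] 0.6899837654679104 go [-3.686 -0.956  2.003]
```

{"op": "apply_moves", "data": {
  "plan": "-0.12 -0.03 0 0 0 0;-0.23 -0.06 0 0 0 0;-0.4 -0.1 0 0 0 0;-0.58 -0.15 0.1 0 0 0;-0.58 -0.15 0.2 0 0 0;-0.58 -0.15 0.2 0 0 0;-0.51 -0.14 0.2 0 0 0;-0.35 -0.09 0.15 0 0 0;-0.23 -0.06 0.1 0 0 0;-0.11 -0.03 0.05 0 0 0"
}}

```text
time_s: 30.55
position: [0.6364, -0.1112, 0.0587]
tcp_rot: [[-0.991, 0.135, 0.0], [0.135, 0.991, -0.0], [-0.0, -0.0, -1.0]]
force: [-0.2, 0.7, -1.3]
opening: 0.685
grasp_force: 30.0
```

{"op": "apply_moves", "data": {
  "plan": "0 0 0 0 0 0;0 0 0 0 0 0"
}}

```text
time_s: 30.72
position: [0.6339, -0.1101, 0.0596]
tcp_rot: [[-0.991, 0.134, -0.002], [0.134, 0.991, 0.001], [0.002, 0.0, -1.0]]
force: [-0.4, -0.2, -0.8]
opening: 0.685
grasp_force: 30.0
```

Run:
```python
from h import *
s=bot.read_state();print(s['position'],s['opening'],'go',go([.634,-.1088,.0095],s))
w=capture('wrist')[:,:,::-1].copy();cv2.imwrite('pics/w14.png',w)
hsv=cv2.cvtColor(w,cv2.COLOR_BGR2HSV)
m=((hsv[:,:,1]>14)&(hsv[:,:,0]>35)&(hsv[:,:,0]<90)&(w.max(2)<190)).astype(np.uint8)*255
m=cv2.morphologyEx(m,cv2.MORPH_OPEN,np.ones((3,3)))
for cc in cv2.findContours(m,0,1)[0]:
    if cv2.contourArea(cc)>1500: print(cv2.boundingRect(cc))
R_=np.array(s['tcp_rot'])
for t in(0,1.57,4.71):print(proj('wrist',np.array([.634,-.1088,.013])+R_@np.array([.06*np.cos(t),.06*np.sin(t),0]),s).round(1))
```

```text
[ 0.63385921 -0.11008021  0.05962511] 0.684602581599413 go [-1.000e-03  2.500e-02  1.003e+00]
(191, 134, 133, 129)
(30, 129, 80, 102)
(287, 0, 130, 47)
(78, 0, 93, 65)
[258.2 129.2]
[326.1 198.8]
[189.8 199.1]
```

{"op": "apply_moves", "data": {
  "plan": "-0.03 0.02 0.1 0 0 0;0 0 0.2 0 0 0;0 0 0.2 0 0 0;0 0 0.17 0 0 0;0 0 0.1 0 0 0;0 0 0.06 0 0 0;0 0 0.02 0 0 0;0 0 0 0 0 0;0 0 0 0 0 0"
}}

```text
time_s: 31.52
position: [0.6365, -0.11, 0.0177]
tcp_rot: [[-0.991, 0.134, 0.001], [0.134, 0.991, -0.0], [-0.001, -0.0, -1.0]]
force: [0.4, -0.5, -1.2]
opening: 0.69
grasp_force: 30.0
```

{"op": "apply_moves", "data": {
  "plan": "0 0 0.02 0 0 0;0 0 0.02 0 0 0;0 0 0.02 0 0 0;0 0 0 0 0 0"
}}

```text
time_s: 31.85
position: [0.6362, -0.1099, 0.0145]
tcp_rot: [[-0.991, 0.134, -0.0], [0.134, 0.991, 0.0], [0.0, 0.0, -1.0]]
force: [-0.6, 0.2, -1.8]
opening: 0.686
grasp_force: 30.0
```

{"op": "apply_moves", "data": {
  "plan": "0 0 0.01 0 0 0;0 0 0.01 0 0 0;0 0 0 0 0 0"
}}

```text
time_s: 32.1
position: [0.6362, -0.1099, 0.0135]
tcp_rot: [[-0.991, 0.134, -0.0], [0.134, 0.991, 0.0], [0.0, 0.0, -1.0]]
force: [-0.3, 0.7, -0.6]
opening: 0.687
grasp_force: 30.0
```

{"op": "apply_moves", "data": {
  "plan": "0 0 0.02 0 0 0;0 0 0.02 0 0 0;0 0 0.02 0 0 0;0 0 0 0 0 0"
}}

```text
time_s: 32.43
position: [0.636, -0.1098, 0.0103]
tcp_rot: [[-0.991, 0.134, -0.0], [0.134, 0.991, 0.0], [0.0, 0.0, -1.0]]
force: [-0.4, -0.3, -0.3]
opening: 0.687
grasp_force: 30.0
```

{"op": "apply_moves", "data": {
  "plan": "0 0 0.01 0 0 0;0 0 0.01 0 0 0;0 0 0 0 0 0"
}}

```text
time_s: 32.68
position: [0.6363, -0.1099, 0.0096]
tcp_rot: [[-0.991, 0.134, 0.0], [0.134, 0.991, -0.0], [-0.0, -0.0, -1.0]]
force: [0.6, 0.0, -1.1]
opening: 0.681
grasp_force: 30.0
```

{"op": "apply_moves", "data": {
  "plan": "0 0 0.01 0 0 0;0 0 0.01 0 0 0;0 0 0 0 0 0"
}}

```text
time_s: 32.93
position: [0.6365, -0.11, 0.0096]
tcp_rot: [[-0.991, 0.134, 0.001], [0.134, 0.991, -0.0], [-0.001, -0.0, -1.0]]
force: [-2.2, 0.3, 4.9]
opening: 0.687
grasp_force: 30.0
```

{"op": "apply_moves", "data": {
  "plan": "0 0 0 0 0 0;0 0 0 0 0 0;0 0 0 0 0 0;0 0 0 0 0 0;0 0 -0.1 0 0 0;0 0 -0.2 0 0 0;0 0 -0.4 0 0 0;0 0 -0.5 0 0 0;0 0 -0.4 0 0 0;0 0 -0.2 0 0 0",
  "gripper": 0.75
}}

```text
time_s: 33.77
position: [0.6382, -0.1106, 0.1023]
tcp_rot: [[-0.991, 0.134, 0.005], [0.134, 0.991, -0.002], [-0.006, -0.001, -1.0]]
force: [-0.1, 0.4, 0.2]
opening: 0.878
grasp_force: 0.0
```

{"op": "apply_moves", "data": {
  "plan": "0.3 0.08 0 0 0 0;0.6 0.15 0 0 0 0;0.6 0.15 0 0 0 0;0.6 0.15 0 0 0 0;0.6 0.15 0 0 0 0;0.6 0.15 0 0 0 0;0.3 0.08 0 0 0 0;0 0 0 0 0 -0.018;0 0 0 0 0 -0.018;0 0 0 0 0 -0.018",
  "gripper": 1
}}

```text
time_s: 34.6
position: [0.4637, -0.0405, 0.099]
tcp_rot: [[-0.978, -0.209, 0.001], [-0.209, 0.978, -0.0], [-0.0, -0.0, -1.0]]
force: [-0.1, 0.3, 0.6]
opening: 0.999
grasp_force: 0.0
```

{"op": "apply_moves", "data": {
  "plan": "0 0 0 0 0 -0.018;0 0 0 0 0 -0.016;0 0 0 0 0 0"
}}

```text
time_s: 34.85
position: [0.464, -0.0407, 0.0988]
tcp_rot: [[-0.913, -0.408, 0.0], [-0.408, 0.913, -0.0], [-0.0, -0.0, -1.0]]
force: [-0.0, 0.7, 0.3]
opening: 1.0
grasp_force: 0.0
```

Run:
```python
from h import *
a=cv2.imread('pics/side12.png');b=capture('side')[:,:,::-1].copy();cv2.imwrite('pics/side15.png',b)
print('foot',ncc(a,b,(243,250,265,268)))
s=bot.read_state();print(s['position'],s['time_s'],np.array(s['tcp_rot']).round(3)[:2,0],s['joint_positions'][5],'go',go([.4575,.2005,.1]))
d=np.hstack([cv2.resize(b[140:260,250:360],(550,600),interpolation=cv2.INTER_CUBIC)]);cv2.imwrite('pics/s15.png',d)
```

```text
foot (array([0., 0.]), 0.989)
[ 0.46403996 -0.04069605  0.09879216] 34.9 [-0.915 -0.404] -132.65388302903196 go [-1.831  4.465 -0.025]
```

View pics/s15.png

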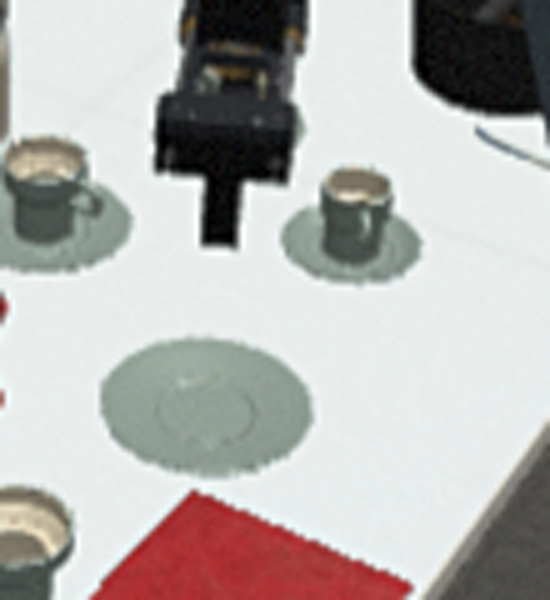

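The view shows cup 3 (45,205) and cup 1 (357,215) upright and centred on their saucers, with saucer 4 empty. Next is cup 4.

{"op": "apply_moves", "data": {
  "plan": "-0.1 0.26 0 0 0 0;-0.26 0.64 0 0 0 0;-0.26 0.64 0 0 0 0;-0.26 0.64 0 0 0 0;-0.26 0.64 0 0 0 0;-0.26 0.64 0 0 0 0;-0.24 0.57 0 0 0 0;-0.13 0.31 0 0 0 0;-0.05 0.12 0 0 0 0;0 0 0 0 0 0"
}}

```text
time_s: 35.73
position: [0.4563, 0.2012, 0.0986]
tcp_rot: [[-0.913, -0.407, 0.0], [-0.407, 0.913, 0.0], [-0.0, -0.0, -1.0]]
force: [-0.8, -0.3, 0.0]
opening: 1.0
grasp_force: 0.0
```

{"op": "apply_moves", "data": {
  "plan": "0 0 0 0 0 0;0 0 0 0 0 0"
}}

```text
time_s: 35.9
position: [0.4565, 0.1989, 0.0985]
tcp_rot: [[-0.914, -0.405, -0.0], [-0.405, 0.914, -0.0], [0.001, -0.0, -1.0]]
force: [0.3, 0.9, 0.2]
opening: 0.998
grasp_force: 0.0
```

Run:
```python
from h import *
s=bot.read_state();print(s['position'],s['opening'],'go',go([.4575,.2005,.008],s))
w=capture('wrist')[:,:,::-1].copy();cv2.imwrite('pics/w16.png',w)
c=proj('wrist',[.4575,.2005,.062],s);print(c);x0=int(c[0]);y=int(c[1])
for yy in(y-4,y+4):print(w[yy,x0-60:x0+61].astype(int).max(1).tolist())
R_=np.array(s['tcp_rot']);print([proj('wrist',np.array([.4575,.2005,.062])+R_@np.array([0,k,0]),s).round(1).tolist() for k in(-.033,.033)])
```

```text
[0.45645042 0.19891272 0.09848992] 0.9982871826755356 go [-0.033  0.021  1.81 ]
[258.12361454 205.09120962]
[205, 204, 204, 205, 206, 205, 205, 204, 205, 204, 204, 203, 203, 203, 203, 202, 204, 203, 202, 197, 176, 155, 153, 174, 155, 130, 154, 170, 171, 171, 171, 171, 173, 168, 175, 198, 208, 209, 207, 194, 155, 115, 104, 102, 104, 106, 107, 110, 114, 124, 142, 160, 183, 194, 199, 202, 206, 207, 208, 209, 207, 206, 204, 203, 199, 192, 178, 157, 142, 129, 123, 122, 121, 120, 117, 118, 114, 119, 150, 193, 208, 210, 209, 203, 186, 182, 182, 183, 182, 183, 181, 181, 172, 133, 144, 179, 154, 151, 166, 195, 202, 205, 204, 203, 203, 203, 202, 203, 202, 203, 203, 203, 204, 203, 203, 203, 202, 203, 203, 203, 203]
[204, 205, 205, 205, 207, 206, 205, 203, 203, 202, 202, 203, 201, 202, 202, 203, 202, 203, 202, 202, 195, 172, 153, 148, 151, 131, 109, 124, 159, 174, 173, 175, 176, 175, 174, 173, 175, 178, 188, 202, 209, 210, 208, 205, 192, 163, 135, 118, 113, 114, 116, 117, 119, 118, 121, 120, 119, 123, 122, 126, 125, 125, 125, 125, 125, 126, 124, 124, 124, 125, 123, 127, 143, 170, 195, 207, 210, 210, 209, 203, 192, 187, 186, 185, 187, 185, 186, 186, 185, 184, 174, 142, 119, 134, 162, 154, 151, 158, 185, 200, 203, 203, 203, 202, 202, 203, 203, 203, 203, 202, 204, 203, 203, 202, 203, 202, 203, 203, 203, 202, 202]
[[218.8, 205.1], [297.4, 205.0]]
```

Run:
```python
from h import *
print(at('side',362/1.5625,430/1.5625,.054),at('side',342/1.5625,437/1.5625,.04))
```

```text
[0.44005237 0.31562232 0.054     ] [0.4658845  0.33564512 0.04      ]
```

Purple decoy is 6 cm clear of the finger. Descending.

{"op": "apply_moves", "data": {
  "plan": "-0.02 0.01 0.15 0 0 0;0 0 0.3 0 0 0;0 0 0.35 0 0 0;0 0 0.35 0 0 0;0 0 0.3 0 0 0;0 0 0.2 0 0 0;0 0 0.1 0 0 0;0 0 0.06 0 0 0;0 0 0 0 0 0"
}}

```text
time_s: 36.7
position: [0.4572, 0.2006, 0.0077]
tcp_rot: [[-0.914, -0.406, -0.001], [-0.406, 0.914, -0.0], [0.001, 0.0, -1.0]]
force: [-0.3, 0.3, 0.4]
opening: 0.999
grasp_force: 0.0
```

{"op": "apply_moves", "data": {
  "plan": "0 0 0 0 0 0;0 0 0 0 0 0;0 0 0 0 0 0;0 0 0 0 0 0;0 0 0 0 0 0;0 0 0 0 0 0;0 0 0 0 0 0",
  "gripper": -1
}}

```text
time_s: 37.28
position: [0.4576, 0.201, 0.0086]
tcp_rot: [[-0.914, -0.406, 0.001], [-0.406, 0.914, 0.0], [-0.001, -0.0, -1.0]]
force: [0.1, 0.7, 5.9]
opening: 0.754
grasp_force: 30.0
```

{"op": "apply_moves", "data": {
  "plan": "0 0 -0.06 0 0 0;0 0 -0.14 0 0 0;0 0 -0.22 0 0 0;0 0 -0.25 0 0 0;0 0 -0.2 0 0 0;0 0 -0.1 0 0 0;0.05 -0.1 0 0 0 0;0.11 -0.2 0 0 0 0;0.18 -0.36 0 0 0 0;0.26 -0.51 0 0 0 0"
}}

```text
time_s: 38.12
position: [0.453, 0.135, 0.0561]
tcp_rot: [[-0.913, -0.409, -0.001], [-0.409, 0.913, 0.0], [0.001, 0.0, -1.0]]
force: [0.6, -1.3, -1.5]
opening: 0.752
grasp_force: 30.0
```

{"op": "apply_moves", "data": {
  "plan": "0.26 -0.51 0 0 0 0;0.26 -0.51 0 0 0 0;0.26 -0.51 0 0 0 0;0.21 -0.41 0 0 0 0;0.13 -0.25 0 0 0 0;0.08 -0.15 0 0 0 0;0.03 -0.05 0 0 0 0;0 0 0 0 0 0;0 0 0 0 0 0"
}}

```text
time_s: 38.87
position: [0.4454, 0.0015, 0.0563]
tcp_rot: [[-0.914, -0.406, -0.001], [-0.406, 0.914, 0.0], [0.001, 0.001, -1.0]]
force: [-1.0, -0.6, -1.5]
opening: 0.755
grasp_force: 30.0
```

Run:
```python
from h import *
s=bot.read_state();print(s['position'],s['opening'],'go',go([.4457,.0008,.0126],s))
w=capture('wrist')[:,:,::-1].copy();cv2.imwrite('pics/w17.png',w)
hsv=cv2.cvtColor(w,cv2.COLOR_BGR2HSV)
m=((hsv[:,:,1]>14)&(hsv[:,:,0]>35)&(hsv[:,:,0]<90)&(w.max(2)<190)).astype(np.uint8)*255
m=cv2.morphologyEx(m,cv2.MORPH_OPEN,np.ones((3,3)))
for cc in cv2.findContours(m,0,1)[0]:
    if cv2.contourArea(cc)>1500: print(cv2.boundingRect(cc))
R_=np.array(s['tcp_rot'])
for t in(0,1.57,4.71):print(proj('wrist',np.array([.4457,.0008,.013])+R_@np.array([.066*np.cos(t),.066*np.sin(t),0]),s).round(1))
```

```text
[0.44544575 0.00146913 0.05634519] 0.7545348194179295 go [ 0.    -0.015  0.875]
(180, 126, 148, 137)
(28, 71, 67, 97)
[255.9 122.7]
[331.5 200.4]
[180.5 200.7]
```

Well aligned; lowering.

{"op": "apply_moves", "data": {
  "plan": "-0.02 -0.02 0.1 0 0 0;0 0 0.15 0 0 0;0 0 0.18 0 0 0;0 0 0.15 0 0 0;0 0 0.1 0 0 0;0 0 0.05 0 0 0;0 0 0.02 0 0 0;0 0 0 0 0 0;0 0 0 0 0 0"
}}

```text
time_s: 39.67
position: [0.4474, 0.0005, 0.0191]
tcp_rot: [[-0.914, -0.406, 0.0], [-0.406, 0.914, -0.0], [-0.0, -0.0, -1.0]]
force: [0.0, -1.2, -1.4]
opening: 0.751
grasp_force: 30.0
```

{"op": "apply_moves", "data": {
  "plan": "0 0 0.02 0 0 0;0 0 0.02 0 0 0;0 0 0.01 0 0 0;0 0 0 0 0 0"
}}

```text
time_s: 40.0
position: [0.4473, 0.0006, 0.0166]
tcp_rot: [[-0.914, -0.406, 0.0], [-0.406, 0.914, -0.0], [-0.0, -0.0, -1.0]]
force: [0.3, 0.3, -2.1]
opening: 0.754
grasp_force: 30.0
```

{"op": "apply_moves", "data": {
  "plan": "0 0 0.01 0 0 0;0 0 0.01 0 0 0;0 0 0 0 0 0"
}}

```text
time_s: 40.25
position: [0.4472, 0.0006, 0.0155]
tcp_rot: [[-0.914, -0.406, -0.0], [-0.406, 0.914, 0.0], [0.0, 0.0, -1.0]]
force: [0.7, 0.1, -2.0]
opening: 0.752
grasp_force: 30.0
```

{"op": "apply_moves", "data": {
  "plan": "0 0 0.02 0 0 0;0 0 0.02 0 0 0;0 0 0.01 0 0 0;0 0 0 0 0 0"
}}

```text
time_s: 40.58
position: [0.4471, 0.0006, 0.0129]
tcp_rot: [[-0.914, -0.406, -0.0], [-0.406, 0.914, 0.0], [0.0, 0.0, -1.0]]
force: [-0.1, 0.1, -1.4]
opening: 0.755
grasp_force: 30.0
```

{"op": "apply_moves", "data": {
  "plan": "0 0 0.01 0 0 0;0 0 0.01 0 0 0;0 0 0 0 0 0"
}}

```text
time_s: 40.83
position: [0.4473, 0.0006, 0.0126]
tcp_rot: [[-0.914, -0.406, 0.0], [-0.406, 0.914, -0.0], [-0.0, -0.0, -1.0]]
force: [-1.1, -0.0, 3.8]
opening: 0.752
grasp_force: 30.0
```

Contact. Release, rise and look.

{"op": "apply_moves", "data": {
  "plan": "0 0 0 0 0 0;0 0 0 0 0 0;0 0 0 0 0 0;0 0 0 0 0 0;0 0 -0.1 0 0 0;0 0 -0.2 0 0 0;0 0 -0.4 0 0 0;0 0 -0.6 0 0 0;0 0 -0.6 0 0 0;0 0 -0.6 0 0 0",
  "gripper": 1
}}

```text
time_s: 41.67
position: [0.4466, 0.0008, 0.1384]
tcp_rot: [[-0.914, -0.406, -0.001], [-0.406, 0.914, 0.0], [0.001, 0.001, -1.0]]
force: [0.4, -0.2, 0.6]
opening: 1.001
grasp_force: 0.0
```

{"op": "apply_moves", "data": {
  "plan": "-0.2 0.5 -0.3 0 0 0;-0.25 0.6 -0.2 0 0 0;-0.25 0.6 0 0 0 0;-0.25 0.6 0 0 0 0;-0.25 0.6 0 0 0 0;-0.2 0.4 0 0 0 0;0 0 0 0 0 0;0 0 0 0 0 0"
}}

```text
time_s: 42.33
position: [0.4437, 0.1806, 0.1622]
tcp_rot: [[-0.912, -0.409, -0.0], [-0.409, 0.912, -0.0], [0.0, -0.0, -1.0]]
force: [0.4, -0.6, -0.7]
opening: 0.999
grasp_force: 0.0
```

Run:
```python
from h import *
s=bot.read_state();print(s['position'],s['force'])
b=capture('side')[:,:,::-1]
c=capture('scene')[:,:,::-1]
cv2.imwrite('pics/end.png',np.hstack([cv2.resize(b[140:260,230:350],(480,480),interpolation=cv2.INTER_CUBIC),cv2.resize(c[190:290,200:280],(320,480)[:2],interpolation=cv2.INTER_CUBIC)]))
```

```text
[0.44367242 0.18061918 0.16217397] [ 0.3599925  -0.64506831 -0.72441713]
```

View pics/end.png

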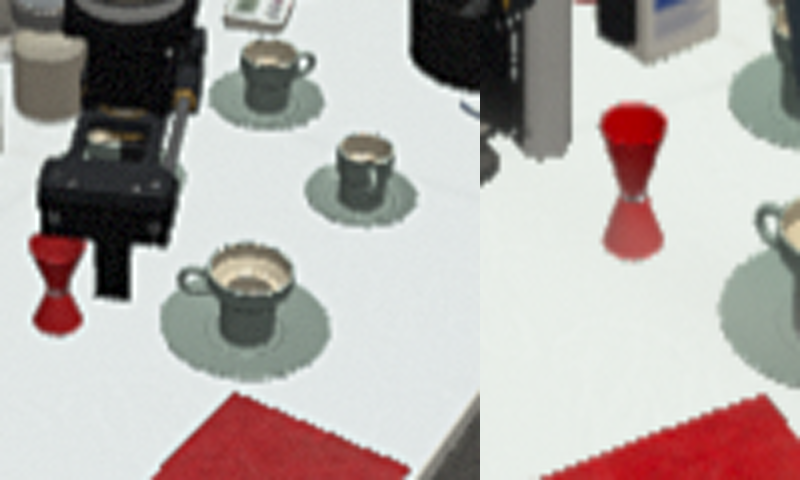

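Cups 4 (250,290), 1 (365,172) and 2 (270,75) stand upright and centred. Cup 3 was seen earlier and is hidden behind the gripper here. The jigger is standing where it was.

```bash
python3 -c "
from rig import bot
print(bot.hand_in())"
```

```text
the job is handed in; nothing more can be done
None
```

I set all four cups upright on their own saucers and handed the job in at about 42 s; cup 3 was hidden behind the gripper in the last picture, but stood upright on its saucer in the one before.

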